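# Dry-clamp a lamination in the cam jig and check its height

## Task

Flip the jig's cam lever open, lay every hardwood strip that is on the bench flat into the jig's pocket, one on top of the other, and flip the lever back over centre so that it snaps shut and clamps the stack. Then swing the height gauge over the clamped stack until it stops, press its foot gently down until it rests on the top strip and hold it there a moment, let it spring up again and swing the gauge back aside where it was. Leave the stack clamped and do not disturb the glue bottle, hammer or try square.

Things in the scene. Friction and masses are not known exactly. Their poses are not given: they have to be found in the camera images.
- jig: laminating jig fixed to the bench on a 12 mm plywood baseboard. Origin: on the bench under the middle of the pocket; x along the pocket, y towards the cam lever, z up. In jig mm: two fence posts 16 long at x = -65 and 65, faces at y = -19; two end posts, inner faces at x = -106 and 106, 12 thick, 28 wide about y = 0; all posts reach up to 64
- pocket (a point): middle of the pocket's floor (jig x = 0, y = 0, z = 12 mm), axes as the jig's. With the lever open a strip laid in here lengthwise has 4 mm to spare on each side and 6 mm at each end. Shutting the lever slides the strips against the fence (strip centres at jig y = -4 mm)
- jaw_face (a point): sliding dark wooden jaw opposite the fence: point midway between its two pads (16 mm long, at jig x = -65 and 65, up to 64 high), on their faces: jig y = 19 mm with the lever open, 9.5 shut and empty (sprung, it yields onto strips). Between the pads, as between the fence posts, 114 mm is free for fingers; the jaw's crossbar starts at jig y = 49 when open, 36 high
- cam_lever (a joint): over-centre cam lever, rad: 0 = shut (lever along jig -x), 1.75 = fully open (about along jig +y). Turns level about the vertical line through lever_pivot, clockwise from above as it opens. A spring (2 to 3 N at the knob) drives it from dead centre at 0.45 to the nearer end: it snaps. Shut at the start
- lever_knob (a point): top centre of the upright black round knob at the lever's end, 20 mm diameter, reaching from 36 to 78 mm above the bench, 100 mm from the pivot; pushed sideways
- lever_pivot (a point): point on the lever's vertical pivot axis, 45 mm above the bench, at jig x = 0, y = 98 mm (fixed)
- gauge_arm (a joint): swing of the gauge's arm, rad: 0 = aside (arm along jig -y), 1.571 = over the pocket against its stop (arm along jig -x, foot at jig x = 65, y = 0 mm). Turns clockwise from above as it grows, level, about the line through gauge_pivot; stays where left (0.6 N at the knob). Starts between 0 and 0.3, and should end below 0.4
- gauge_foot (a joint): travel of the gauge's sprung foot, m: 0 = up, grows downwards to 0.045. Spring about 1 N at the top to 3.5 N at the bottom; it returns by itself. With n strips in the pocket the foot meets the top strip at 0.060 - 0.012 n.
- gauge_knob (a point): top centre of the gauge's black round push knob, 26 mm diameter, 22 mm tall, 172 mm above the bench when the foot is up; 80 mm from the gauge_pivot axis. A 10 mm stem runs below it (more than 45 mm clear above the arm)
- gauge_pivot (a point): point on the gauge's column (vertical pivot axis), 110 mm above the bench, at jig x = 145, y = 0 mm (fixed)
- gauge_shoe: steel shoe under the gauge's foot, a disc of 22 mm diameter and 8 mm thick; origin at the centre of its underside, 72 mm above the bench when up
- strip0_c (a point): hardwood strip 0: 200 mm long (its x axis), 30 mm wide (y), 12 mm thick (z), about 60 g; the point is its centre, 6 mm above its underside. Lies flat on the bench at the start; only some of the four strips are present in a run
- strip1_c (a point): hardwood strip 1: 200 mm long (its x axis), 30 mm wide (y), 12 mm thick (z), about 60 g; the point is its centre, 6 mm above its underside. Lies flat on the bench at the start; only some of the four strips are present in a run
- strip2_c (a point): hardwood strip 2: 200 mm long (its x axis), 30 mm wide (y), 12 mm thick (z), about 60 g; the point is its centre, 6 mm above its underside. Lies flat on the bench at the start; only some of the four strips are present in a run
- strip3_c (a point): hardwood strip 3: 200 mm long (its x axis), 30 mm wide (y), 12 mm thick (z), about 60 g; the point is its centre, 6 mm above its underside. Lies flat on the bench at the start; only some of the four strips are present in a run
- strip0: hardwood strip 0 again: the same body, origin at the centre of its underside
- strip1: hardwood strip 1 again: the same body, origin at the centre of its underside
- strip2: hardwood strip 2 again: the same body, origin at the centre of its underside
- strip3: hardwood strip 3 again: the same body, origin at the centre of its underside
- glue: bystander: white glue bottle, 56 mm diameter, 170 mm tall; origin at its foot. Leave alone
- mallet: bystander: hammer lying on the bench. Leave alone
- square: bystander: try square lying flat on the bench. Leave alone
Not all that is in view belongs to the job. What is shaped like the strip2 but turquoise is not meant.

How it is judged:
By the outcome, as a careful person would: the job done as asked, in the order asked, and still so for the second after the job is handed in, with the robot touching nothing.
Of strip0, strip1, strip2, strip3 only 2 to 4 are there at a start; the rules pass over those that are not, and their reading is None.
At some moment in a run one of strip0, strip1, strip2, strip3 may be knocked a few centimetres aside while the robot is not near it.
Once in a run the grip may slacken for a moment while it holds something.
It also fails if it takes over 210 s, if anything falls off the work surface, if the arm or the gripper's body presses on something with over 40 N, if the wrist force passes 120 N, or if a joint passes its speed limit or range.

## Robot

A 6-joint arm with a two-finger parallel gripper is mounted at the origin on the work surface. World frame = base frame: x ahead of the robot, y to its left, z up, the work surface at z = 0. Lengths are in m, angles in degrees, forces in N, time in s.
With the tool pointing down it reaches from about 0.3 to 0.75 m from the base axis. Payload 8.5 kg.
Tool frame: the origin (TCP) lies midway between the tips of the shut fingers; the grasp point (between the pads) lies 19 mm behind it (env.hold_point_z is the distance from the TCP to the grasp point, in m); z points along the fingers, y is the line along which they close (so a half turn about z gives the same grasp; the last joint's range is limited). The gripper opens to 85 mm and grips with 20 to 120 N. Pads are 22 mm wide; open, the fingers measure 114 mm over their backs; the gripper's body (76 mm by 85 mm) begins 54 mm behind the grasp point. The pads swing forward as they close: fully open they stand 13 mm farther back than shut.
Start: joints at [-75.762, 21.807, 74.336, -0, 83.858, -12.336], TCP at [0.246, -0.492, 0.198] pointing down, gripper open.
Joint ranges: [-178.18, 178.18], [-50.72, 133.34], [12.68, 142.11], [-81.47, 261.47], [9.98, 163.14], [-165.26, 165.26]. Speed limits (degrees/s): [136.94, 136.94, 180, 180, 180, 180].

## Interface

Orientations are given as a 3x3 rotation matrix whose columns are the frame's x, y, z axes.
In Python, from rig import observe, get_image, camera_info, env gives the robot as it stands.
- The arm moves only by the tool drive_tool, never from a script. Its arguments are lists of equal length, an entry for each row: "offset": the shift along the tool's x, y, z in units of 40 mm (1.0 is 40 mm), a list of three; "turn": the turn, a rotation vector about the tool's x, y, z in units of 6 degrees (1.0 is 6 degrees), a list of three; "hand": the opening, from 0 (shut) to 1 (fully open). A call has exactly 10 rows; each row shifts and turns the commanded pose from where the row before left it, along the tool's axes as they then stand; what a row does not reach is not made up. A row lasts 1/8 s, in which the tool goes at most 62.5 mm and 10.7 degrees, less where a joint would pass 70% of its speed; a pose out of reach is approached as far as the arm can. A call is refused whole if a number of a shift passes 1 or a number of a turn 1, either way. A call with a gripper value outside its range is refused whole. The fingers move at their own pace and stop on an object; "newtons" is the grip in N (left out, the last holds). Time passes only in rows, so rows that do not move let the fingers close, or fill a call up. It gives the time, the measured TCP pose, the force, the opening and the grip force at its end, in the units of the state.
- observe(): the state, without advancing time (a new reading comes with each control period).
- get_image(name): name is "side" or "top"; returns the picture (384x512x3 uint8, blue, green, red); there is no depth.
- camera_info(name): a dict with "fx", "fy", "cx", "cy" (pixels), "world_to_cam" (4x4, takes a point from world to camera coordinates). Camera axes: x right, y down, z forward; pixel columns grow to the right and rows downward; lengths in m; the calibration is good to about 2 mm. A picture is of the moment at which its call begins. camera_info takes no time and is no camera call.
- env.close_job(): hands the job in; it is judged then, once.
The state is a dict: "time_s": time; "q": joint angles; "qvel": joint speeds; "joint_efforts": joint torques, N m; "position": TCP position; "tool_rot": TCP orientation; "ft_force": force on the tool from outside, world axes, zero at the start; "wrist_torque": the same for the moment, N m; "grip_width": finger opening in m; "gripper_force": force on a finger pad.
Only numpy, scipy, OpenCV 4.12 (cv2) and the standard library are available. Lean on these libraries where they do the work, as an engineer would, in place of code of your own. Each camera call takes 0.05 s, during which the arm holds its last target. There are 200 camera calls.

## Working session

There is one attempt and no reset: what is moved stays moved. The work goes in short steps, Python scripts to look and compute and a tool call to move; the robot and the scene stay as the last step left them, time stands still between calls to the robot, and variables do not carry over. Pictures are saved under pics/ and viewed, at most 14 in all, crops included, and the job is handed in when it is done.

Besides the shell and the picture viewer there is one more tool, called after "Emit:" in YAML: its name, and indented under it one key for each argument. drive_tool: Moves the arm, as the interface text tells. Its arguments: {"type":"object","properties":{"offset":{"type":"array"},"turn":{"type":"array"},"hand":{"type":"array"},"newtons":{"type":"number"}},"required":["offset","turn","hand"]}

```bash
mkdir -p pics; ls; python3 - <<'E'
from rig import *
import cv2,numpy as np
s=observe();print(s)
for n in("top","side"):
    cv2.imwrite(f"pics/{n}0.png",get_image(n));c=camera_info(n);print(n,c)
E
```

```text
pics
{'time_s': 0.0, 'q': array([-7.57615123e+01,  2.18433512e+01,  7.43867200e+01, -6.08576231e-04,
        8.38584795e+01, -1.23354874e+01]), 'qvel': array([ 0.04273486,  0.10375442,  0.06437218,  0.00702358, -0.02536791,
        0.07867109]), 'joint_efforts': array([ 1.12680500e-03, -4.48458552e+01, -2.31280106e+01, -1.14986615e-04,
        4.72998305e-03, -3.83332610e-05]), 'position': array([ 0.24595226, -0.49154531,  0.19687812]), 'tool_rot': array([[ 8.94357076e-01,  4.47353628e-01, -3.90365227e-04],
       [ 4.47353684e-01, -8.94355883e-01,  1.49542537e-03],
       [ 3.19858528e-04, -1.51207558e-03, -9.99998806e-01]]), 'ft_force': array([-0.07981693,  0.38282783, -0.80505812]), 'wrist_torque': array([ 0.02346084,  0.02265493, -0.02441813]), 'gripper_force': 0.0, 'grip_width': 0.08541384152346376}
top {'fx': 433.73626241610367, 'fy': 433.73626241610367, 'cx': 256.04198950202584, 'cy': 195.71222922151648, 'world_to_cam': array([[-0.0127367 , -0.99948237, -0.02954273, -0.07025227],
       [-0.99384795,  0.01590461, -0.1096052 ,  0.54101916],
       [ 0.11001833,  0.02796498, -0.99353607,  1.29160757],
       [ 0.        ,  0.        ,  0.        ,  1.        ]])}
side {'fx': 384.257537139754, 'fy': 384.257537139754, 'cx': 257.4433163356859, 'cy': 187.42158328217624, 'world_to_cam': array([[-0.85231564, -0.52269444, -0.01866999,  0.42318195],
       [-0.31895885,  0.54772792, -0.77347229,  0.32554013],
       [ 0.41451574, -0.65328757, -0.63355508,  0.92774046],
       [ 0.        ,  0.        ,  0.        ,  1.        ]])}
```

View pics/top0.png

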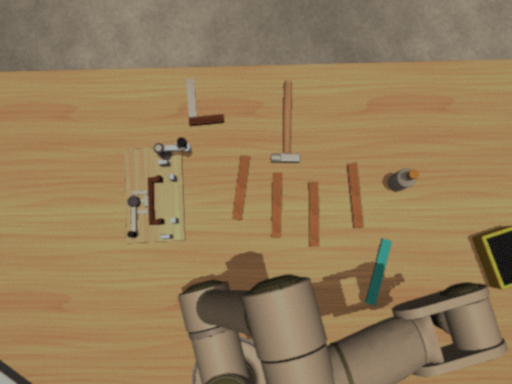

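View pics/side0.png

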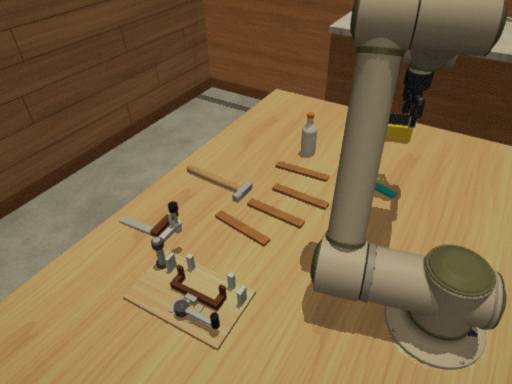

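The brown strips are at top pixels (241,187), (277,205), (314,213) and (355,195). Look-alikes are the turquoise bar (378,271), the hammer handle (287,115) and the dark jaw (154,200). I choose the four brown strips. The jig is around (155,195), its lever knob near (133,235) and the gauge knob near (182,143). One close crop will check this.

```bash
cat > h.py <<'E'
import cv2,numpy as np
from rig import *
def plane(cam,px,z):
    "world points of pixels px on the plane at height z"
    c=camera_info(cam);M=np.array(c["world_to_cam"]);R,t=M[:3,:3],M[:3,3]
    px=np.atleast_2d(np.array(px,float));d=np.c_[(px[:,0]-c["cx"])/c["fx"],(px[:,1]-c["cy"])/c["fy"],np.ones(len(px))]@R
    o=-R.T@t
    return o+d*((z-o[2])/d[:,2])[:,None]
def proj(cam,P):
    c=camera_info(cam);M=np.array(c["world_to_cam"]);p=np.atleast_2d(P)@M[:3,:3].T+M[:3,3]
    return np.c_[c["fx"]*p[:,0]/p[:,2]+c["cx"],c["fy"]*p[:,1]/p[:,2]+c["cy"]]
def strips(im,z=.012,cam="top",amin=500):
    hsv=cv2.cvtColor(im,cv2.COLOR_BGR2HSV)
    m=cv2.inRange(hsv,(0,110,60),(13,255,200))
    cs=cv2.findContours(m,cv2.RETR_EXTERNAL,cv2.CHAIN_APPROX_NONE)[0];out=[]
    for c in cs:
        if cv2.contourArea(c)<100:continue
        P=plane(cam,c[:,0],z)[:,:2];r=cv2.minAreaRect((P*1000).astype(np.float32))
        b=cv2.boxPoints(r);e=max((b[1]-b[0],b[2]-b[1]),key=np.linalg.norm);a=np.degrees(np.arctan2(e[1],e[0]))
        out.append((cv2.minAreaRect(c)[0],np.round(r[0],1),np.round(sorted(r[1]),1),round((a+90)%180-90,1)))
    return out
E
python3 - <<'E'
from h import *
im=cv2.imread("pics/top0.png")
for s in strips(im):print(s)
cv2.imwrite("pics/c1.png",np.hstack([cv2.resize(im[130:250,115:215],(500,600),interpolation=cv2.INTER_CUBIC)]))
E
```

```text
((313.2718505859375, 213.5049591064453), array([ 485.1, -251.8]), array([ 28.3, 193.1]), np.float32(-0.2))
((153.895751953125, 199.6215362548828), array([534.7, 239.6]), array([ 35.3, 146.8]), np.float32(2.0))
((276.2054443359375, 204.49473571777344), array([ 514.4, -139.2]), array([ 28.7, 194.6]), np.float32(-2.0))
((354.5246887207031, 195.17636108398438), array([ 539.6, -379.2]), array([ 31. , 197.5]), np.float32(2.8))
((240.63101196289062, 187.01747131347656), array([570.3, -30.4]), array([ 28.7, 196.7]), np.float32(-8.0))
((206.1168670654297, 119.22697448730469), array([787.1,  77. ]), array([ 27. , 109.2]), np.float32(-85.6))
```

View pics/c1.png

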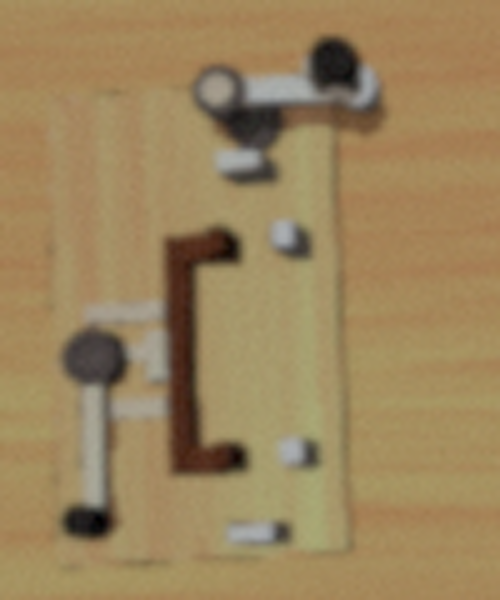

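The crop shows the jig with end-post tops at crop (240,160) and (252,532), and fence posts at (283,237) and (293,452). The lever knob is at (85,521), its hub at (93,357), the gauge column top at (218,90) and the gauge knob at (333,62). The brown C shape is the jaw, not a strip.

```bash
python3 - <<'E'
from h import *
f=lambda u,v:(115+u/5,130+v/5)
im=cv2.imread("pics/top0.png")
# bright post tops, refined
g=im.min(2)
for u,v in [(240,160),(252,532),(283,237),(293,452)]:
    x,y=map(int,f(u,v));w=g[y-7:y+8,x-8:x+9].astype(float);m=w>150
    lab,n=None,None
    k,l,st,ce=cv2.connectedComponentsWithStats(m.astype(np.uint8));i=1+np.argmax(st[1:,4])
    p=(x-8+ce[i][0],y-7+ce[i][1]);print("post",p,st[i],plane("top",p,.064).round(4), plane("top",f(u,v),.064).round(4))
E1,E2=plane("top",f(240,160),.064)[0],plane("top",f(252,532),.064)[0]
print("len",np.linalg.norm(E1-E2))
ex=(E1-E2)/np.linalg.norm(E1-E2);o=(E1+E2)/2;ey=np.array([-ex[1],ex[0],0])
o[2]=0;print("o",o,"ang",np.degrees(np.arctan2(ex[1],ex[0])))
# check against board corners etc.
for n,p,z in [("gk",(333,62),.172),("lk",(85,521),.078),("piv",(93,357),.05),("f1",(283,237),.064),("f2",(293,452),.064)]:
    d=plane("top",f(*p),z)[0]-o;print(n,(d@ex*1000).round(1),(d@ey*1000).round(1), (d+o).round(4))
E
```

```text
post (np.float64(161.7058823529412), np.float64(161.41176470588235)) [ 4  5  7  4 17] [[0.6444 0.2035 0.064 ]] [[0.6425 0.1996 0.064 ]]
post (np.float64(164.85714285714286), np.float64(236.14285714285714)) [ 4  6  8  3 21] [[0.4204 0.1916 0.064 ]] [[0.4196 0.19   0.064 ]]
post (np.float64(171.0), np.float64(176.0)) [ 7  4  3  5 13] [[0.5995 0.175  0.064 ]] [[0.5952 0.1731 0.064 ]]
post (np.float64(172.6), np.float64(219.6)) [ 6  5  4  4 15] [[0.4688 0.1691 0.064 ]] [[0.4664 0.1661 0.064 ]]
len 0.22313128146584035
o [0.53104418 0.19478174 0.        ] ang 2.456594720652543
gk 141.3 -79.1 [0.6756 0.1218 0.172 ]
lk -100.1 94.7 [0.427  0.2851 0.078 ]
piv -0.7 96.3 [0.5263 0.291  0.05  ]
f1 63.2 -24.4 [0.5952 0.1731 0.064 ]
f2 -65.8 -25.9 [0.4664 0.1661 0.064 ]
```

```bash
python3 - <<'E'
from h import *
a=np.radians(2.7);R=np.array([[np.cos(a),-np.sin(a)],[np.sin(a),np.cos(a)]]);o=np.array([.5312,.1955])
W=lambda x,y,z:np.r_[o+R@[x/1000,y/1000],z/1000]
pts=[W(x,y,64) for x,y in [(106,14),(106,-14),(118,14),(118,-14),(-106,14),(-106,-14),(-118,14),(-118,-14),(57,-19),(73,-19),(-57,-19),(-73,-19),(57,9.5),(73,9.5),(-57,9.5),(-73,9.5)]]+[W(-100,98,78)]
out=[]
for n,(x0,y0,w,h),k in [("top",(120,130,80,120),5),("side",(150,240,110,90),5)]:
    im=cv2.imread(f"pics/{n}0.png");c=cv2.resize(im[y0:y0+h,x0:x0+w],None,fx=k,fy=k,interpolation=cv2.INTER_CUBIC)[:600]
    c=np.ascontiguousarray(c)
    for p in proj(n,np.array(pts)):
        cv2.circle(c,tuple(int(v) for v in ((p-[x0,y0]+.5)*k)),2,(0,255,0),-1)
    out.append(c)
h=600;out=[cv2.copyMakeBorder(c,0,h-c.shape[0],0,0,cv2.BORDER_CONSTANT) for c in out]
cv2.imwrite("pics/c2.png",cv2.resize(np.hstack(out),(800,505),interpolation=cv2.INTER_AREA))
E
```

```text
(no output)
```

View pics/c2.png

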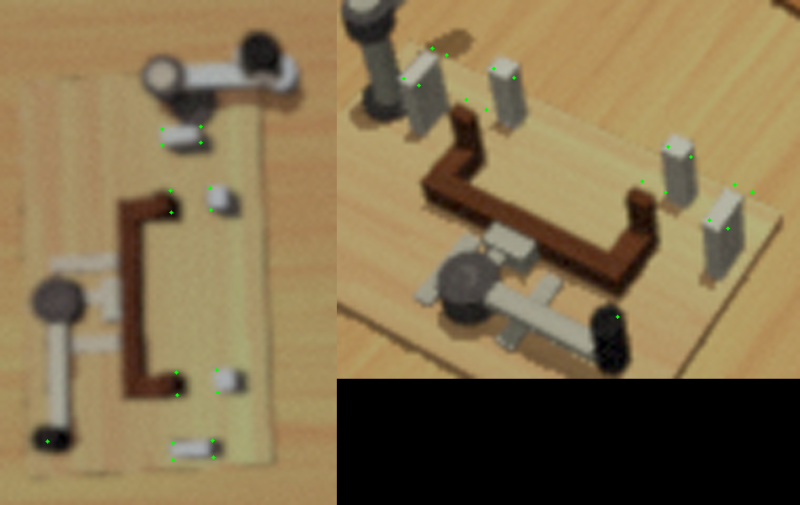

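The jig model fits both views to about 1 px: origin near (.532,.196), yaw about 2.7°. Now I start moving: turn to yaw 0 and travel to the lever with the fingers shut.

Emit:
drive_tool:
  offset:
    - [0,0,0]
    - [0,0,0]
    - [0,0,0]
    - [0,0,0]
    - [0,0,0]
    - [0.75,-1,0]
    - [0.75,-1,0]
    - [0.75,-1,0]
    - [0.75,-1,0]
    - [0.75,-1,0]
  turn:
    - [0,0,0.89]
    - [0,0,0.89]
    - [0,0,0.89]
    - [0,0,0.89]
    - [0,0,0.88]
    - [0,0,0]
    - [0,0,0]
    - [0,0,0]
    - [0,0,0]
    - [0,0,0]
  hand: [0,0,0,0,0,0,0,0,0,0]

```text
time_s: 1.35
position: [0.397, -0.2906, 0.1973]
tool_rot: [[1.0, -0.001, -0.0], [-0.001, -1.0, 0.0], [-0.0, -0.0, -1.0]]
ft_force: [-0.1, -0.8, -0.7]
grip_width: -0.0002
gripper_force: 0.0
```

Emit:
drive_tool:
  offset:
    - [0,-1,0]
    - [0,-1,0]
    - [0,-1,0]
    - [0,-1,0]
    - [0,-1,0]
    - [0,-1,0]
    - [0,-1,0]
    - [0,-1,0]
    - [0,-1,0]
    - [0,-1,0]
  turn:
    - [0,0,0]
    - [0,0,0]
    - [0,0,0]
    - [0,0,0]
    - [0,0,0]
    - [0,0,0]
    - [0,0,0]
    - [0,0,0]
    - [0,0,0]
    - [0,0,0]
  hand: [0,0,0,0,0,0,0,0,0,0]

```text
time_s: 2.6
position: [0.3964, 0.1092, 0.1974]
tool_rot: [[1.0, -0.001, -0.0], [-0.001, -1.0, -0.0], [-0.0, 0.0, -1.0]]
ft_force: [0.2, -0.0, -0.6]
grip_width: 0.0
gripper_force: 0.0
```

Emit:
drive_tool:
  offset:
    - [0.25,-0.88,0]
    - [0.25,-0.88,0]
    - [0.25,-0.88,0]
    - [0.25,-0.88,0]
    - [0,0,0.7]
    - [0,0,0.7]
    - [0,0,0.7]
    - [0,0,0.7]
    - [0,0,0.7]
    - [0,0,0]
  turn:
    - [0,0,0]
    - [0,0,0]
    - [0,0,0]
    - [0,0,0]
    - [0,0,0]
    - [0,0,0]
    - [0,0,0]
    - [0,0,0]
    - [0,0,0]
    - [0,0,0]
  hand: [0,0,0,0,0,0,0,0,0,0]

```text
time_s: 3.85
position: [0.4357, 0.2483, 0.0561]
tool_rot: [[1.0, -0.001, -0.004], [-0.001, -1.0, -0.001], [-0.004, 0.001, -1.0]]
ft_force: [0.1, 0.7, 0.1]
grip_width: -0.0004
gripper_force: 0.0
```

```bash
python3 - <<'E'
from h import *
t=get_image("top");s=get_image("side")
cv2.imwrite("pics/c3.png",np.hstack([cv2.resize(t[140:250,110:200],(400,489)),cv2.resize(s[230:340,150:240],(400,489))]))
E
```

```text
(no output)
```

View pics/c3.png

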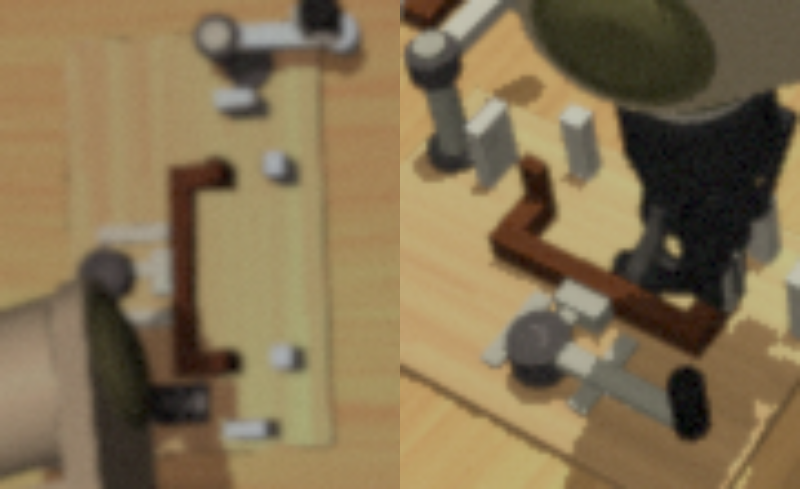

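The crop shows the shut fingers between the jaw and the lever knob, clear of both. I push the knob in +y.

Emit:
drive_tool:
  offset:
    - [0,-0.25,0]
    - [0,-0.25,0]
    - [0.05,-0.25,0]
    - [0.05,-0.25,0]
    - [0.05,-0.25,0]
    - [0.05,-0.25,0]
    - [0.05,-0.25,0]
    - [0.05,-0.25,0]
    - [0,0,0]
    - [0,0,0]
  turn:
    - [0,0,0]
    - [0,0,0]
    - [0,0,0]
    - [0,0,0]
    - [0,0,0]
    - [0,0,0]
    - [0,0,0]
    - [0,0,0]
    - [0,0,0]
    - [0,0,0]
  hand: [0,0,0,0,0,0,0,0,0,0]

```text
time_s: 5.2
position: [0.4489, 0.3285, 0.0575]
tool_rot: [[1.0, -0.001, -0.0], [-0.001, -1.0, -0.0], [-0.0, 0.0, -1.0]]
ft_force: [-0.6, -0.3, 0.6]
grip_width: 0.0
gripper_force: 0.0
```

Emit:
drive_tool:
  offset:
    - [0,0,0]
    - [0,0,-0.8]
    - [0,0,-0.8]
    - [0,0,-0.8]
    - [0,0,-0.8]
    - [0,1,0]
    - [0,1,0]
    - [0,1,0]
    - [0,1,0]
    - [0,1,0]
  turn:
    - [0,0,0]
    - [0,0,0]
    - [0,0,0]
    - [0,0,0]
    - [0,0,0]
    - [0,0,0]
    - [0,0,0]
    - [0,0,0]
    - [0,0,0]
    - [0,0,0]
  hand: [0,0,0,0,0,0,0,0,0,0]

```text
time_s: 6.45
position: [0.4485, 0.1272, 0.1856]
tool_rot: [[1.0, -0.001, 0.0], [-0.001, -1.0, -0.0], [0.0, 0.0, -1.0]]
ft_force: [0.8, 0.3, 0.2]
grip_width: -0.0001
gripper_force: 0.0
```

```bash
python3 - <<'E'
from h import *
t=get_image("top");s=get_image("side")
for r in strips(t):print(r)
cv2.imwrite("pics/c4.png",np.hstack([cv2.resize(t[140:260,80:200],(400,400)),cv2.resize(s[220:340,120:240],(400,400))]))
E
```

```text
((313.5, 213.5), array([ 485. , -252.6]), array([ 27.4, 193.1]), np.float32(-1.5))
((276.0999755859375, 204.50250244140625), array([ 514.4, -138.9]), array([ 29.1, 194.9]), np.float32(-2.4))
((354.52899169921875, 194.99658203125), array([ 540. , -379.2]), array([ 30.4, 197.4]), np.float32(4.4))
((240.60592651367188, 187.18771362304688), array([569.8, -30.2]), array([ 28.8, 197. ]), np.float32(-8.0))
((206.1036376953125, 119.43292999267578), array([786.4,  77. ]), array([ 25.8, 109.1]), np.float32(-84.7))
```

View pics/c4.png

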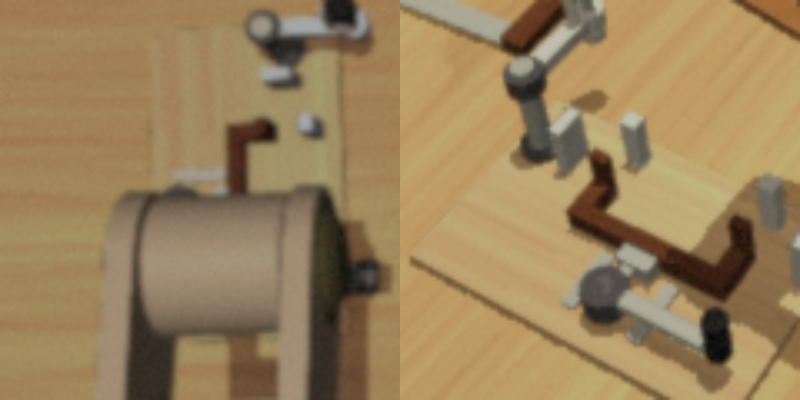

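The lever is still shut, with its knob at side-crop (715,335): the finger slid off the knob's inner edge. I repeat the push, centred farther out.

Emit:
drive_tool:
  offset:
    - [-0.15,-0.74,0]
    - [-0.15,-0.74,0]
    - [-0.15,-0.74,0]
    - [-0.15,-0.74,0]
    - [0,0,0.68]
    - [0,0,0.68]
    - [0,0,0.68]
    - [0,0,0.68]
    - [0,0,0.68]
    - [0,0,0]
  turn:
    - [0,0,0]
    - [0,0,0]
    - [0,0,0]
    - [0,0,0]
    - [0,0,0]
    - [0,0,0]
    - [0,0,0]
    - [0,0,0]
    - [0,0,0]
    - [0,0,0]
  hand: [0,0,0,0,0,0,0,0,0,0]

```text
time_s: 7.8
position: [0.4238, 0.2472, 0.0484]
tool_rot: [[1.0, -0.001, -0.004], [-0.001, -1.0, -0.001], [-0.004, 0.001, -1.0]]
ft_force: [-0.1, 0.0, 0.5]
grip_width: 0.0
gripper_force: 0.0
```

Emit:
drive_tool:
  offset:
    - [0,-0.15,0]
    - [0,-0.15,0]
    - [0,-0.15,0]
    - [0,-0.15,0]
    - [0,-0.15,0]
    - [0,-0.15,0]
    - [0,-0.15,0]
    - [0,-0.15,0]
    - [0.05,-0.15,0]
    - [0,0,0]
  turn:
    - [0,0,0]
    - [0,0,0]
    - [0,0,0]
    - [0,0,0]
    - [0,0,0]
    - [0,0,0]
    - [0,0,0]
    - [0,0,0]
    - [0,0,0]
    - [0,0,0]
  hand: [0,0,0,0,0,0,0,0,0,0]

```text
time_s: 9.05
position: [0.4271, 0.3015, 0.0495]
tool_rot: [[1.0, -0.001, 0.0], [-0.001, -1.0, 0.0], [0.0, -0.0, -1.0]]
ft_force: [-0.6, -0.8, 1.0]
grip_width: -0.0003
gripper_force: 0.0
```

```bash
python3 - <<'E'
from h import *
t=get_image("top");s=get_image("side");print(observe()["ft_force"])
cv2.imwrite("pics/c5.png",np.hstack([cv2.resize(t[140:260,80:200],(400,400)),cv2.resize(s[220:340,120:240],(400,400))]))
E
```

```text
[-0.89663046 -0.2597413  -0.14338585]
```

View pics/c5.png

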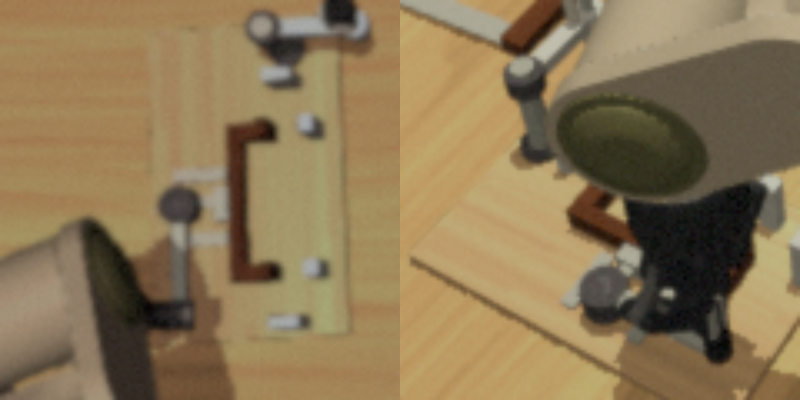

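```bash
python3 - <<'E'
from h import *
p=observe()["position"]
for n in("top","side"):print(n,proj(n,[p,p+[0,0,.03],[.427,.287,.078],[.427,.287,.036]]).round(1))
def tri(a,b):
    A=[]
    for n,(u,v) in(("top",a),("side",b)):
        c=camera_info(n);M=np.array(c["world_to_cam"])[:3];K=np.array([[c["fx"],0,c["cx"]],[0,c["fy"],c["cy"]],[0,0,1]]);P=K@M
        A+=[u*P[2]-P[0],v*P[2]-P[1]]
    x=np.linalg.svd(np.array(A))[2][-1];return x[:3]/x[3]
print(tri((132,234.2),(214.5,315)))
s=get_image("side");t=get_image("top")
cv2.imwrite("pics/c6.png",np.hstack([cv2.resize(t[190:270,100:180],(400,400),interpolation=2),cv2.resize(s[280:340,170:230],(400,400),interpolation=2)]))
E
```

```text
top [[129.7 234.5]
 [126.4 234.3]
 [131.4 234.2]
 [135.7 234.5]]
side [[214.1 325.9]
 [212.8 318.6]
 [216.6 314.2]
 [218.2 324.3]]
[0.42919042 0.28782044 0.07314225]
```

View pics/c6.png

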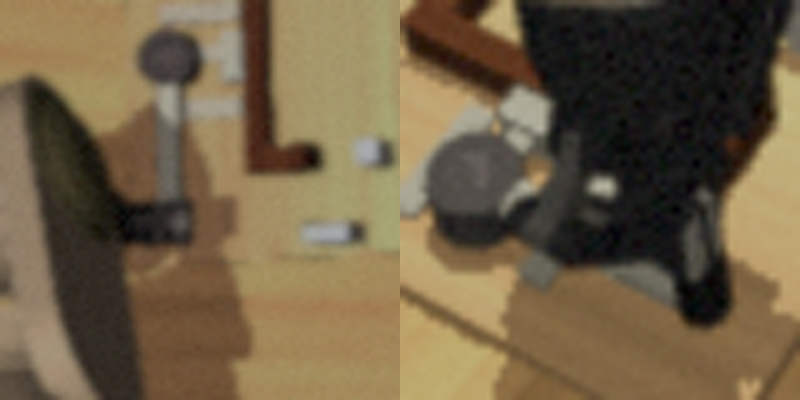

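The lever still looks shut, and the tool seems to overlap the knob's position with no force on it. I back off above the knob and approach again in small steps, reading force and the dark blob.

Emit:
drive_tool:
  offset:
    - [0,0,-0.6]
    - [0,0,-0.6]
    - [0.05,0.7,0]
    - [0,0.8,0]
    - [0,0,0.6]
    - [0,0,0.6]
    - [0,0,0]
    - [0,-0.2,0]
    - [0,-0.2,0]
    - [0,0,0]
  turn:
    - [0,0,0]
    - [0,0,0]
    - [0,0,0]
    - [0,0,0]
    - [0,0,0]
    - [0,0,0]
    - [0,0,0]
    - [0,0,0]
    - [0,0,0]
    - [0,0,0]
  hand: [0,0,0,0,0,0,0,0,0,0]

```text
time_s: 10.5
position: [0.4291, 0.2579, 0.0501]
tool_rot: [[1.0, 0.0, 0.001], [0.0, -1.0, 0.0], [0.001, -0.0, -1.0]]
ft_force: [0.2, -0.8, 0.4]
grip_width: 0.0002
gripper_force: 0.0
```

Emit:
drive_tool:
  offset:
    - [0,-0.1,0]
    - [0,-0.1,0]
    - [0,-0.1,0]
    - [0,-0.1,0]
    - [0,0,0]
    - [0,0,0]
    - [0,0,0]
    - [0,0,0]
    - [0,0,0]
    - [0,0,0]
  turn:
    - [0,0,0]
    - [0,0,0]
    - [0,0,0]
    - [0,0,0]
    - [0,0,0]
    - [0,0,0]
    - [0,0,0]
    - [0,0,0]
    - [0,0,0]
    - [0,0,0]
  hand: [0,0,0,0,0,0,0,0,0,0]

```text
time_s: 11.75
position: [0.429, 0.2731, 0.0495]
tool_rot: [[1.0, -0.001, 0.0], [-0.001, -1.0, 0.0], [0.0, -0.0, -1.0]]
ft_force: [0.2, 0.3, 0.1]
grip_width: -0.0
gripper_force: 0.0
```

```bash
python3 - <<'E'
from h import *
F=[]
for i in range(4):
    s=get_image("side");o=observe();F.append(o["ft_force"])
print(o["position"],np.mean(F,0),o["wrist_torque"])
t=get_image("top")
cv2.imwrite("pics/c7.png",np.hstack([cv2.resize(t[190:270,100:180],(400,400),interpolation=2),cv2.resize(s[270:340,165:235],(400,400),interpolation=2)]))
E
```

```text
[0.42893752 0.27311099 0.04955732] [-0.11290574  0.41808833  0.05267556] [-0.00127616 -0.02826012  0.04791657]
```

View pics/c7.png

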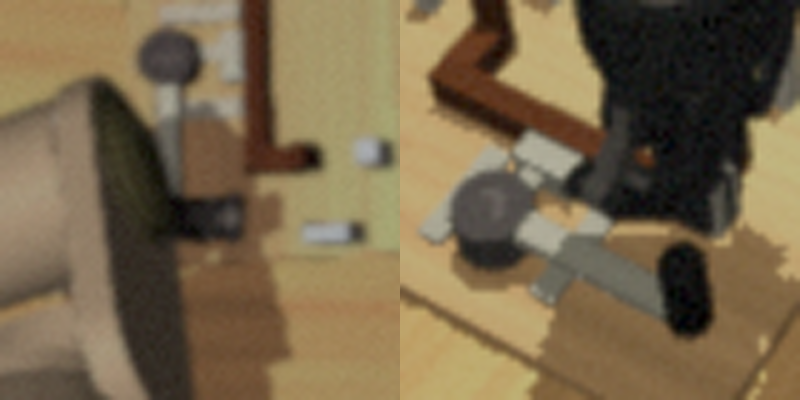

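The fingers are now on the jaw side. The knob stands free at side-crop (687,288), with a visible gap below and beyond the fingertips at about (670,215). I compare this with where the TCP should project.

```bash
python3 - <<'E'
from h import *
p=observe()["position"]
def cr(q):return ((q-[165,270])*400/70+[400,0]).round(0).tolist()
def ct(q):return ((q-[100,190])*5).round(0).tolist()
for dz in (0,.02,.04):
  for dy in(-.02,0,.02):
    P=p+[-.011,dy,dz];print(dz,dy,"side",cr(proj("side",P)),"top",ct(proj("top",P)))
k=[[.427,.287,.078],[.427,.287,.036]];print(cr(proj("side",k)),ct(proj("top",k)))
E
```

```text
0 -0.02 side [[767.0, 239.0]] top [[228.0, 237.0]]
0 0 side [[739.0, 276.0]] top [[195.0, 237.0]]
0 0.02 side [[710.0, 314.0]] top [[161.0, 237.0]]
0.02 -0.02 side [[764.0, 211.0]] top [[218.0, 236.0]]
0.02 0 side [[736.0, 248.0]] top [[184.0, 237.0]]
0.02 0.02 side [[706.0, 287.0]] top [[151.0, 237.0]]
0.04 -0.02 side [[761.0, 182.0]] top [[208.0, 236.0]]
0.04 0 side [[732.0, 219.0]] top [[174.0, 236.0]]
0.04 0.02 side [[702.0, 258.0]] top [[140.0, 237.0]]
[[695.0, 252.0], [704.0, 310.0]] [[157.0, 221.0], [179.0, 223.0]]
```

The image puts the fingertips well above the expected TCP height, so they are passing over the knob. Lowering to z≈.025 is safe either way, since the board top is at .012.

Emit:
drive_tool:
  offset:
    - [0,0.2,0]
    - [0,0,0.15]
    - [0,0,0.15]
    - [0,0,0.15]
    - [0,0,0.15]
    - [0,0,0]
    - [0,0,0]
    - [0,0,0]
    - [0,0,0]
    - [0,0,0]
  turn:
    - [0,0,0]
    - [0,0,0]
    - [0,0,0]
    - [0,0,0]
    - [0,0,0]
    - [0,0,0]
    - [0,0,0]
    - [0,0,0]
    - [0,0,0]
    - [0,0,0]
  hand: [0,0,0,0,0,0,0,0,0,0]

```text
time_s: 13.25
position: [0.4289, 0.2651, 0.0256]
tool_rot: [[1.0, -0.001, 0.0], [-0.001, -1.0, 0.0], [0.0, -0.0, -1.0]]
ft_force: [0.4, 0.1, -0.1]
grip_width: 0.0001
gripper_force: 0.0
```

Emit:
drive_tool:
  offset:
    - [0,-0.15,0]
    - [0,-0.15,0]
    - [0,-0.15,0]
    - [0,-0.15,0]
    - [0,-0.15,0]
    - [0,-0.15,0]
    - [0,0,0]
    - [0,0,0]
    - [0,0,0]
    - [0,0,0]
  turn:
    - [0,0,0]
    - [0,0,0]
    - [0,0,0]
    - [0,0,0]
    - [0,0,0]
    - [0,0,0]
    - [0,0,0]
    - [0,0,0]
    - [0,0,0]
    - [0,0,0]
  hand: [0,0,0,0,0,0,0,0,0,0]

```text
time_s: 14.5
position: [0.429, 0.301, 0.0256]
tool_rot: [[1.0, -0.001, -0.0], [-0.001, -1.0, 0.0], [-0.0, -0.0, -1.0]]
ft_force: [-0.0, -0.4, 0.4]
grip_width: -0.0
gripper_force: 0.4
```

```bash
python3 - <<'E'
from h import *
F=[]
for i in range(4):
    s=get_image("side");o=observe();F.append(o["ft_force"])
print(o["position"],np.mean(F,0),o["wrist_torque"],env.hold_point_z,o["q"])
t=get_image("top")
cv2.imwrite("pics/c8.png",np.hstack([cv2.resize(t[190:270,100:180],(400,400),interpolation=2),cv2.resize(s[270:340,165:235],(400,400),interpolation=2)]))
E
```

```text
[0.42895305 0.30102014 0.02553606] [ 0.61976192 -0.97790272  0.43204224] [-0.11721012  0.01077185 -0.0390085 ] 0.0187 [ 2.21038388e+01  3.03812918e+01  9.24185056e+01 -3.03821470e-03
  5.72039447e+01  1.12176696e+02]
```

View pics/c8.png

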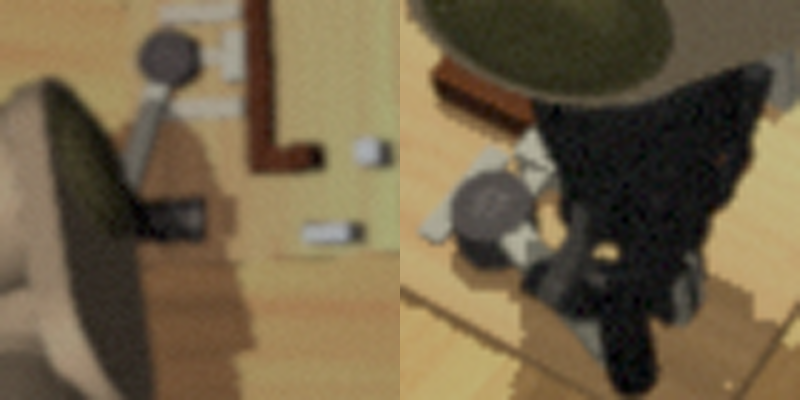

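The lever now turns, reaching top-crop (130,185), so the tips contact at this TCP height. I keep pushing past dead centre.

Emit:
drive_tool:
  offset:
    - [0,-0.2,0]
    - [0.05,-0.2,0]
    - [0.05,-0.2,0]
    - [0.1,-0.2,0]
    - [0.1,-0.2,0]
    - [0.1,-0.2,0]
    - [0,0,0]
    - [0,0,0]
    - [0,0,0]
    - [0,0,0]
  turn:
    - [0,0,0]
    - [0,0,0]
    - [0,0,0]
    - [0,0,0]
    - [0,0,0]
    - [0,0,0]
    - [0,0,0]
    - [0,0,0]
    - [0,0,0]
    - [0,0,0]
  hand: [0,0,0,0,0,0,0,0,0,0]

```text
time_s: 16.0
position: [0.445, 0.3489, 0.0256]
tool_rot: [[1.0, -0.001, 0.0], [-0.001, -1.0, 0.0], [0.0, -0.0, -1.0]]
ft_force: [0.7, 0.6, -0.5]
grip_width: -0.0002
gripper_force: 0.0
```

Emit:
drive_tool:
  offset:
    - [0,0,0]
    - [0,0.5,0]
    - [0,0,-1]
    - [0,0,-1]
    - [0,0,-1]
    - [0,0,-1]
    - [0,1,0]
    - [0,1,0]
    - [0,1,0]
    - [0,1,0]
  turn:
    - [0,0,0]
    - [0,0,0]
    - [0,0,0]
    - [0,0,0]
    - [0,0,0]
    - [0,0,0]
    - [0,0,0]
    - [0,0,0]
    - [0,0,0]
    - [0,0,0]
  hand: [0,0,0,0,0,0,0,0,0,0]

```text
time_s: 17.25
position: [0.4442, 0.1669, 0.1854]
tool_rot: [[1.0, -0.002, -0.0], [-0.002, -1.0, -0.0], [-0.0, 0.0, -1.0]]
ft_force: [0.8, 0.2, -0.1]
grip_width: -0.0002
gripper_force: 0.0
```

```bash
python3 - <<'E'
from h import *
t=get_image("top");s=get_image("side")
cv2.imwrite("pics/c9a.png",np.hstack([t[140:260,80:200],s[220:340,120:240]]))
# black knob blobs in the side view
d=cv2.inRange(s[200:380,100:300],(0,0,0),(45,45,45))
for x in sorted(cv2.connectedComponentsWithStats(d)[2].tolist(),key=lambda r:-r[4])[1:6]:print(x[0]+100,x[1]+200,x[2:])
print([proj("side",[.527+.1*np.cos(a),.294+.1*np.sin(a),.057]).round() for a in(np.radians(82.7),np.radians(182.7))])
for r in strips(t):print(r)
E
```

```text
220 200 [32, 35, 652]
141 326 [11, 15, 106]
169 202 [8, 11, 73]
211 291 [13, 21, 65]
178 308 [11, 8, 40]
[array([[148., 333.]]), array([[217., 320.]])]
((313.24432373046875, 213.5059356689453), array([ 485.1, -251.8]), array([ 28.2, 193.2]), np.float32(-0.2))
((276.0, 204.50001525878906), array([ 514.4, -138.6]), array([ 28.6, 194.8]), np.float32(-2.4))
((354.5364074707031, 195.407470703125), array([ 538.6, -379.1]), array([ 31.1, 195.2]), np.float32(2.8))
((240.6319580078125, 187.32154846191406), array([569.4, -30.4]), array([ 29.2, 197.8]), np.float32(-7.8))
((206.07920837402344, 119.29208374023438), array([786.9,  77.1]), array([ 27.1, 108.5]), np.float32(-85.4))
```

The lever is open: the knob is at side (146,333), as predicted for open. Next is the nearest strip at (.5695,-.0303), yaw -8°.

Emit:
drive_tool:
  offset:
    - [0.62,0.98,0]
    - [0.62,0.98,0]
    - [0.62,0.98,0]
    - [0.63,0.99,0]
    - [0.63,0.99,0]
    - [0,0,0]
    - [0,0,0]
    - [0,0,1]
    - [0,0,1]
    - [0,0,1]
  turn:
    - [0,0,0]
    - [0,0,0]
    - [0,0,0]
    - [0,0,0]
    - [0,0,0]
    - [0,0,0.66]
    - [0,0,0.66]
    - [0,0,0]
    - [0,0,0]
    - [0,0,0]
  hand: [0.6,0.6,0.6,0.6,0.6,0.6,0.6,0.6,0.6,0.6]

```text
time_s: 18.6
position: [0.5689, -0.0279, 0.0643]
tool_rot: [[0.99, -0.139, 0.0], [-0.139, -0.99, 0.0], [0.0, -0.0, -1.0]]
ft_force: [0.9, -0.4, 0.2]
grip_width: 0.0515
gripper_force: 0.0
```

Emit:
drive_tool:
  offset:
    - [0,0,0.3]
    - [0,0,0.2]
    - [0,0,0.1]
    - [0,0,0.1]
    - [0,0,0.1]
    - [0,0,0.1]
    - [0,0,0.1]
    - [0,0,0.1]
    - [0,0,0]
    - [0,0,0]
  turn:
    - [0,0,0]
    - [0,0,0]
    - [0,0,0]
    - [0,0,0]
    - [0,0,0]
    - [0,0,0]
    - [0,0,0]
    - [0,0,0]
    - [0,0,0]
    - [0,0,0]
  hand: [0.6,0.6,0.6,0.6,0.6,0.6,0.6,0.6,0.6,0.6]

```text
time_s: 19.85
position: [0.5695, -0.0279, 0.0216]
tool_rot: [[0.99, -0.139, 0.0], [-0.139, -0.99, -0.0], [0.0, 0.0, -1.0]]
ft_force: [-0.3, 0.6, 0.3]
grip_width: 0.0511
gripper_force: 0.0
```

```bash
python3 - <<'E'
from h import *
s=get_image("side");t=get_image("top");o=observe();print(o["position"],o["ft_force"],o["grip_width"])
u,v=proj("side",o["position"])[0].astype(int);print(u,v)
cv2.imwrite("pics/c9.png",np.hstack([cv2.resize(s[v-50:v+30,u-45:u+45],(450,400),interpolation=2),cv2.resize(t[150:230,205:275],(350,400),interpolation=2)]))
E
```

```text
[ 0.56944953 -0.02789041  0.02165911] [-0.45187214 -0.48041471  1.06731765] 0.051621949533601684
241 224
```

View pics/c9.png

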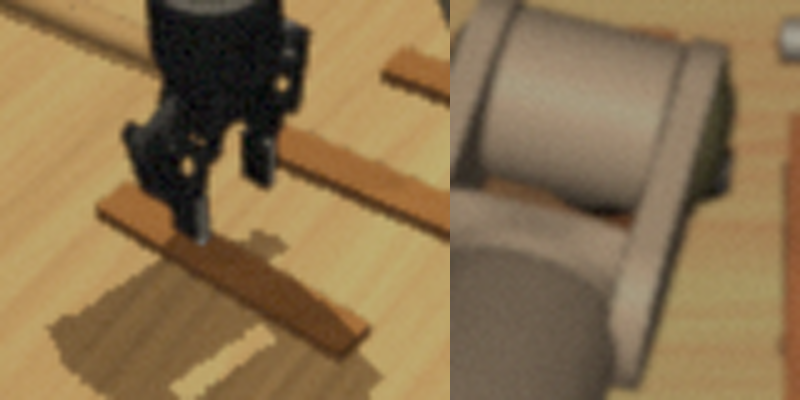

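The side crop shows the open fingers straddling the strip, tips at (200,240) and (265,185). They hang roughly 20 mm above the nominal TCP point (225,250), so the tips are higher than stated. I go down gently, watching force.

Emit:
drive_tool:
  offset:
    - [0,0.06,0.1]
    - [0,0,0.1]
    - [0,0,0.1]
    - [0,0,0.1]
    - [0,0,0.1]
    - [0,0,0]
    - [0,0,0]
    - [0,0,0]
    - [0,0,0]
    - [0,0,0]
  turn:
    - [0,0,0]
    - [0,0,0]
    - [0,0,0]
    - [0,0,0]
    - [0,0,0]
    - [0,0,0]
    - [0,0,0]
    - [0,0,0]
    - [0,0,0]
    - [0,0,0]
  hand: [0.6,0.6,0.6,0.6,0.6,0.6,0.6,0.6,0.6,0.6]

```text
time_s: 21.2
position: [0.5691, -0.0302, 0.0016]
tool_rot: [[0.99, -0.139, 0.0], [-0.139, -0.99, -0.0], [0.0, 0.0, -1.0]]
ft_force: [-0.2, -0.1, 0.6]
grip_width: 0.0514
gripper_force: 0.0
```

Emit:
drive_tool:
  offset:
    - [0,0,0]
    - [0,0,0]
    - [0,0,0]
    - [0,0,0]
    - [0,0,0]
    - [0,0,0]
    - [0,0,0]
    - [0,0,0]
    - [0,0,0]
    - [0,0,0]
  turn:
    - [0,0,0]
    - [0,0,0]
    - [0,0,0]
    - [0,0,0]
    - [0,0,0]
    - [0,0,0]
    - [0,0,0]
    - [0,0,0]
    - [0,0,0]
    - [0,0,0]
  hand: [0.25,0.25,0.25,0.25,0.25,0.25,0.25,0.25,0.25,0.25]
  newtons: 20

```text
time_s: 22.45
position: [0.5691, -0.0303, 0.0015]
tool_rot: [[0.99, -0.139, 0.0], [-0.139, -0.99, 0.0], [0.0, -0.0, -1.0]]
ft_force: [-0.1, 0.6, -1.1]
grip_width: 0.0215
gripper_force: 0.0
```

The width of 21 mm shows the tips are above the strip. I use this to touch the strip's top and calibrate the tip offset.

Emit:
drive_tool:
  offset:
    - [0,0,0.025]
    - [0,0,0.025]
    - [0,0,0.025]
    - [0,0,0.025]
    - [0,0,0.025]
    - [0,0,0]
    - [0,0,0]
    - [0,0,0]
    - [0,0,0]
    - [0,0,0]
  turn:
    - [0,0,0]
    - [0,0,0]
    - [0,0,0]
    - [0,0,0]
    - [0,0,0]
    - [0,0,0]
    - [0,0,0]
    - [0,0,0]
    - [0,0,0]
    - [0,0,0]
  hand: [0.25,0.25,0.25,0.25,0.25,0.25,0.25,0.25,0.25,0.25]

```text
time_s: 23.7
position: [0.569, -0.0303, -0.0035]
tool_rot: [[0.99, -0.139, 0.0], [-0.139, -0.99, 0.0], [0.0, -0.0, -1.0]]
ft_force: [-0.0, -0.3, -0.6]
grip_width: 0.0213
gripper_force: 0.0
```

```bash
python3 - <<'E'
from h import *
s=get_image("side");o=observe()
u,v=proj("side",[.5695,-.0303,.02])[0].astype(int)
c=s[v-45:v+25,u-40:u+40]
cv2.imwrite("pics/c10.png",cv2.resize(c,(640,560),interpolation=2));print(u,v,proj("side",o["position"]))
E
```

```text
242 224 [[242.5463637  229.61097177]]
```

View pics/c10.png

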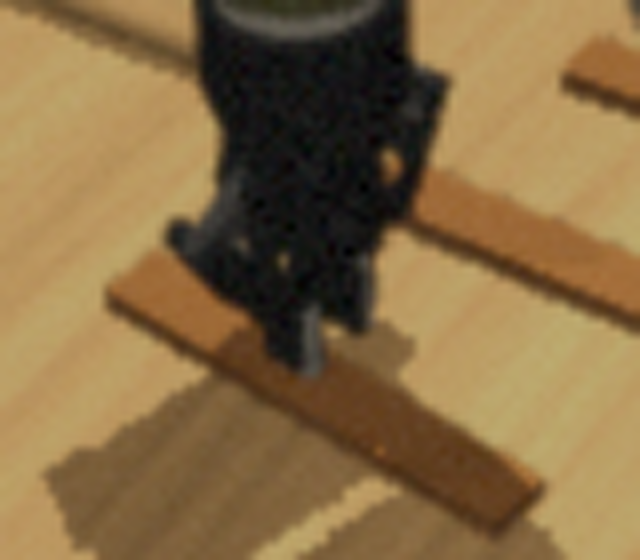

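The tips are at crop (300,370) and (350,325), still about 15 mm above the strip's top. I keep descending slowly to touch it.

Emit:
drive_tool:
  offset:
    - [0,0,0.1]
    - [0,0,0.1]
    - [0,0,0.025]
    - [0,0,0.025]
    - [0,0,0.025]
    - [0,0,0]
    - [0,0,0]
    - [0,0,0]
    - [0,0,0]
    - [0,0,0]
  turn:
    - [0,0,0]
    - [0,0,0]
    - [0,0,0]
    - [0,0,0]
    - [0,0,0]
    - [0,0,0]
    - [0,0,0]
    - [0,0,0]
    - [0,0,0]
    - [0,0,0]
  hand: [0.25,0.25,0.25,0.25,0.25,0.25,0.25,0.25,0.25,0.25]

```text
time_s: 25.0
position: [0.5691, -0.0302, -0.0145]
tool_rot: [[0.99, -0.139, 0.0], [-0.139, -0.99, -0.0], [0.0, -0.0, -1.0]]
ft_force: [-0.0, -0.4, 0.3]
grip_width: 0.0212
gripper_force: 0.0
```

Emit:
drive_tool:
  offset:
    - [0,0,0.025]
    - [0,0,0.025]
    - [0,0,0]
    - [0,0,0]
    - [0,0,0]
    - [0,0,0]
    - [0,0,0]
    - [0,0,0]
    - [0,0,0]
    - [0,0,0]
  turn:
    - [0,0,0]
    - [0,0,0]
    - [0,0,0]
    - [0,0,0]
    - [0,0,0]
    - [0,0,0]
    - [0,0,0]
    - [0,0,0]
    - [0,0,0]
    - [0,0,0]
  hand: [0.25,0.25,0.25,0.25,0.25,0.25,0.25,0.25,0.25,0.25]

```text
time_s: 26.25
position: [0.5691, -0.0302, -0.0165]
tool_rot: [[0.99, -0.139, 0.0], [-0.139, -0.99, -0.0], [0.0, 0.0, -1.0]]
ft_force: [0.8, -0.5, -0.5]
grip_width: 0.0214
gripper_force: 0.0
```

Emit:
drive_tool:
  offset:
    - [0,0,0.025]
    - [0,0,0.025]
    - [0,0,0]
    - [0,0,0]
    - [0,0,0]
    - [0,0,0]
    - [0,0,0]
    - [0,0,0]
    - [0,0,0]
    - [0,0,0]
  turn:
    - [0,0,0]
    - [0,0,0]
    - [0,0,0]
    - [0,0,0]
    - [0,0,0]
    - [0,0,0]
    - [0,0,0]
    - [0,0,0]
    - [0,0,0]
    - [0,0,0]
  hand: [0.25,0.25,0.25,0.25,0.25,0.25,0.25,0.25,0.25,0.25]

```text
time_s: 27.5
position: [0.5691, -0.0302, -0.0185]
tool_rot: [[0.99, -0.139, 0.0], [-0.139, -0.99, 0.0], [0.0, -0.0, -1.0]]
ft_force: [0.0, -0.5, -0.1]
grip_width: 0.0218
gripper_force: 0.0
```

Emit:
drive_tool:
  offset:
    - [0,0,0.025]
    - [0,0,0.025]
    - [0,0,0]
    - [0,0,0]
    - [0,0,0]
    - [0,0,0]
    - [0,0,0]
    - [0,0,0]
    - [0,0,0]
    - [0,0,0]
  turn:
    - [0,0,0]
    - [0,0,0]
    - [0,0,0]
    - [0,0,0]
    - [0,0,0]
    - [0,0,0]
    - [0,0,0]
    - [0,0,0]
    - [0,0,0]
    - [0,0,0]
  hand: [0.25,0.25,0.25,0.25,0.25,0.25,0.25,0.25,0.25,0.25]

```text
time_s: 28.75
position: [0.569, -0.0302, -0.0205]
tool_rot: [[0.99, -0.139, -0.0], [-0.139, -0.99, 0.0], [-0.0, -0.0, -1.0]]
ft_force: [0.3, -0.9, 0.6]
grip_width: 0.0212
gripper_force: 0.0
```

Emit:
drive_tool:
  offset:
    - [0,0,0.025]
    - [0,0,0.025]
    - [0,0,0]
    - [0,0,0]
    - [0,0,0]
    - [0,0,0]
    - [0,0,0]
    - [0,0,0]
    - [0,0,0]
    - [0,0,0]
  turn:
    - [0,0,0]
    - [0,0,0]
    - [0,0,0]
    - [0,0,0]
    - [0,0,0]
    - [0,0,0]
    - [0,0,0]
    - [0,0,0]
    - [0,0,0]
    - [0,0,0]
  hand: [0.25,0.25,0.25,0.25,0.25,0.25,0.25,0.25,0.25,0.25]

```text
time_s: 30.0
position: [0.5691, -0.0302, -0.0217]
tool_rot: [[0.99, -0.139, 0.001], [-0.139, -0.99, -0.0], [0.001, 0.0, -1.0]]
ft_force: [-3.1, 0.3, 8.6]
grip_width: 0.0213
gripper_force: 4.2
```

Emit:
drive_tool:
  offset:
    - [0,0,0.025]
    - [0,0,0.025]
    - [0,0,0]
    - [0,0,0]
    - [0,0,0]
    - [0,0,0]
    - [0,0,0]
    - [0,0,0]
    - [0,0,0]
    - [0,0,0]
  turn:
    - [0,0,0]
    - [0,0,0]
    - [0,0,0]
    - [0,0,0]
    - [0,0,0]
    - [0,0,0]
    - [0,0,0]
    - [0,0,0]
    - [0,0,0]
    - [0,0,0]
  hand: [0.25,0.25,0.25,0.25,0.25,0.25,0.25,0.25,0.25,0.25]

```text
time_s: 31.25
position: [0.5692, -0.0302, -0.0218]
tool_rot: [[0.99, -0.139, 0.002], [-0.139, -0.99, -0.001], [0.002, 0.0, -1.0]]
ft_force: [-8.4, 1.0, 27.0]
grip_width: 0.0214
gripper_force: 13.3
```

```bash
python3 - <<'E'
from h import *
s=get_image("side")
u,v=242,224
cv2.imwrite("pics/c11.png",cv2.resize(s[v-45:v+25,u-40:u+40],(640,560),interpolation=2))
E
```

```text
(no output)
```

View pics/c11.png

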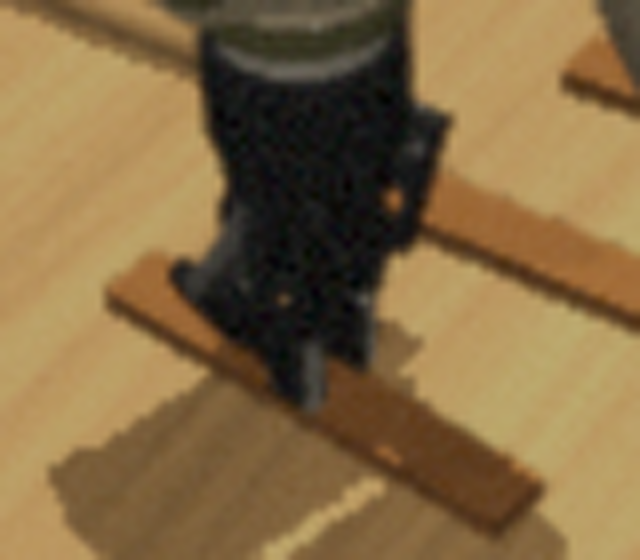

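The tips touch the strip at reported z≈-.0217, so the real tips are about 33.6 mm above the reported TCP. I use that offset from now on: up, open, straddle, grip.

Emit:
drive_tool:
  offset:
    - [0,0,-0.25]
    - [0,0,-0.25]
    - [0,0,0]
    - [0,0,0]
    - [0,0,0]
    - [0,0,0]
    - [0,0,0.16]
    - [0,0,0.16]
    - [0,0,0.16]
    - [0,0,0.16]
  turn:
    - [0,0,0]
    - [0,0,0]
    - [0,0,0]
    - [0,0,0]
    - [0,0,0]
    - [0,0,0]
    - [0,0,0]
    - [0,0,0]
    - [0,0,0]
    - [0,0,0]
  hand: [0.25,0.25,0.6,0.6,0.6,0.6,0.6,0.6,0.6,0.6]

```text
time_s: 32.55
position: [0.5689, -0.0302, -0.0307]
tool_rot: [[0.99, -0.139, -0.0], [-0.139, -0.99, 0.0], [-0.0, -0.0, -1.0]]
ft_force: [0.9, 0.3, 0.1]
grip_width: 0.0515
gripper_force: 0.0
```

Emit:
drive_tool:
  offset:
    - [0,0,0]
    - [0,0,0]
    - [0,0,0]
    - [0,0,0]
    - [0,0,0]
    - [0,0,0]
    - [0,0,0]
    - [0,0,0]
    - [0,0,0]
    - [0,0,0]
  turn:
    - [0,0,0]
    - [0,0,0]
    - [0,0,0]
    - [0,0,0]
    - [0,0,0]
    - [0,0,0]
    - [0,0,0]
    - [0,0,0]
    - [0,0,0]
    - [0,0,0]
  hand: [0,0,0,0,0,0,0,0,0,0]
  newtons: 50

```text
time_s: 33.8
position: [0.5691, -0.0303, -0.0301]
tool_rot: [[0.99, -0.139, 0.0], [-0.139, -0.99, -0.0], [0.0, -0.0, -1.0]]
ft_force: [0.0, 0.3, -0.4]
grip_width: 0.0286
gripper_force: 49.3
```

Gripped, width 28.6 mm. Lift, turn to the jig yaw and carry over the pocket, keeping x clear of the gauge foot.

Emit:
drive_tool:
  offset:
    - [0,0,-1]
    - [0,0,-1]
    - [0,0,0]
    - [0,0,0]
    - [0,0,0]
    - [-0.34,0,0]
    - [-0.34,0,0]
    - [0,-0.95,0]
    - [0,-0.95,0]
    - [0,-0.95,0]
  turn:
    - [0,0,0]
    - [0,0,0]
    - [0,0,-0.6]
    - [0,0,-0.6]
    - [0,0,-0.58]
    - [0,0,0]
    - [0,0,0]
    - [0,0,0]
    - [0,0,0]
    - [0,0,0]
  hand: [0,0,0,0,0,0,0,0,0,0]

```text
time_s: 35.05
position: [0.5364, 0.0834, 0.05]
tool_rot: [[0.999, 0.047, 0.0], [0.047, -0.999, -0.0], [0.0, 0.0, -1.0]]
ft_force: [0.6, -0.1, -0.8]
grip_width: 0.0284
gripper_force: 49.6
```

Emit:
drive_tool:
  offset:
    - [0,-0.95,0]
    - [0,-0.95,0]
    - [0,-0.93,0]
    - [0,0,0]
    - [0,0,0]
    - [0,0,0]
    - [0,0,0]
    - [0,0,0]
    - [0,0,0]
    - [0,0,0]
  turn:
    - [0,0,0]
    - [0,0,0]
    - [0,0,0]
    - [0,0,0]
    - [0,0,0]
    - [0,0,0]
    - [0,0,0]
    - [0,0,0]
    - [0,0,0]
    - [0,0,0]
  hand: [0,0,0,0,0,0,0,0,0,0]

```text
time_s: 36.3
position: [0.5312, 0.1954, 0.0499]
tool_rot: [[0.999, 0.047, 0.0], [0.047, -0.999, 0.0], [0.0, -0.0, -1.0]]
ft_force: [0.2, 0.3, -0.8]
grip_width: 0.0283
gripper_force: 49.6
```

```bash
python3 - <<'E'
from h import *
t=get_image("top");s=get_image("side");cv2.imwrite("pics/h1.png",t);cv2.imwrite("pics/h1s.png",s)
for r in strips(t,.095):print(r)
p=observe()["position"];print(p)
# expected strip corners in the side view vs measured red-brown contours there
a=np.radians(2.7);R=np.array([[np.cos(a),-np.sin(a)],[np.sin(a),np.cos(a)]])
c=np.array([[*(p[:2]+R@[x,y]),.092] for x in(-.1,.1) for y in(-.015,.015)])
print("side exp",proj("side",c).round(0).tolist(),"top",proj("top",c).round(0).tolist())
m=cv2.inRange(cv2.cvtColor(s,cv2.COLOR_BGR2HSV),(0,110,40),(13,255,200))
for c in cv2.findContours(m,0,2)[0]:
    if cv2.contourArea(c)>60:print("side",cv2.boundingRect(c),cv2.boxPoints(cv2.minAreaRect(c)).round().tolist())
E
```

```text
((313.2405090332031, 213.5251922607422), array([ 479.4, -243.2]), array([ 26.8, 181. ]), np.float32(-0.3))
((276.0609436035156, 204.50148010253906), array([ 506.9, -137.3]), array([ 26.8, 182.7]), np.float32(-2.5))
((355.1280212402344, 195.1524658203125), array([ 530.2, -364.5]), array([ 28.6, 183. ]), np.float32(4.2))
((206.01486206054688, 119.14851379394531), array([762.8,  65.3]), array([ 25.7, 101.9]), np.float32(-85.4))
[0.53118798 0.1954489  0.04992451]
side exp [[242.0, 275.0], [235.0, 284.0], [176.0, 246.0], [169.0, 254.0]] top [[168.0, 232.0], [158.0, 232.0], [166.0, 164.0], [155.0, 164.0]]
side (168, 267, 57, 46) [[165.0, 288.0], [176.0, 266.0], [227.0, 292.0], [216.0, 314.0]]
side (151, 215, 18, 21) [[149.0, 232.0], [166.0, 215.0], [172.0, 221.0], [155.0, 238.0]]
side (434, 96, 20, 34) [[430.0, 99.0], [445.0, 93.0], [458.0, 125.0], [444.0, 131.0]]
side (402, 87, 32, 34) [[399.0, 94.0], [413.0, 80.0], [442.0, 107.0], [428.0, 122.0]]
side (445, 86, 18, 29) [[444.0, 90.0], [457.0, 85.0], [467.0, 110.0], [454.0, 115.0]]
side (458, 80, 54, 57) [[458.0, 80.0], [511.0, 80.0], [511.0, 136.0], [458.0, 136.0]]
side (381, 71, 22, 32) [[380.0, 72.0], [397.0, 69.0], [404.0, 101.0], [387.0, 105.0]]
side (451, 58, 47, 39) [[447.0, 82.0], [466.0, 46.0], [499.0, 63.0], [479.0, 100.0]]
side (413, 51, 39, 37) [[408.0, 65.0], [441.0, 49.0], [453.0, 74.0], [421.0, 90.0]]
side (367, 44, 40, 31) [[364.0, 62.0], [384.0, 42.0], [407.0, 65.0], [387.0, 85.0]]
side (447, 0, 65, 16) [[447.0, 0.0], [511.0, 0.0], [511.0, 15.0], [447.0, 15.0]]
side (0, 0, 365, 218) [[-47.0, 111.0], [337.0, -61.0], [384.0, 46.0], [1.0, 217.0]]
```

Emit:
drive_tool:
  offset:
    - [0,0,0.12]
    - [0,0,0.12]
    - [0,0,0.12]
    - [0,0,0.11]
    - [0,0,0]
    - [0,0,0]
    - [0,0,0]
    - [0,0,0]
    - [0,0,0]
    - [0,0,0]
  turn:
    - [0,0,0]
    - [0,0,0]
    - [0,0,0]
    - [0,0,0]
    - [0,0,0]
    - [0,0,0]
    - [0,0,0]
    - [0,0,0]
    - [0,0,0]
    - [0,0,0]
  hand: [0,0,0,0,0,0,0,0,0,0]

```text
time_s: 37.65
position: [0.5312, 0.1954, 0.0311]
tool_rot: [[0.999, 0.047, 0.0], [0.047, -0.999, -0.0], [0.0, 0.0, -1.0]]
ft_force: [-0.3, 0.0, -0.2]
grip_width: 0.0284
gripper_force: 49.6
```

```bash
python3 - <<'E'
from h import *
F=[];T=[]
for i in range(3):
    s=get_image("side");o=observe();F.append(o["ft_force"]);T.append(o["wrist_torque"])
t=get_image("top");print(o["position"],np.mean(F,0),np.mean(T,0))
cv2.imwrite("pics/c12.png",np.hstack([cv2.resize(t[145:255,110:200],(360,440),interpolation=2),cv2.resize(s[235:335,140:240],(440,440),interpolation=2)]))
E
```

```text
[0.53118133 0.19544492 0.03112007] [-0.42043987  0.2153325   0.24359959] [0.02963256 0.0251551  0.02870348]
```

View pics/c12.png

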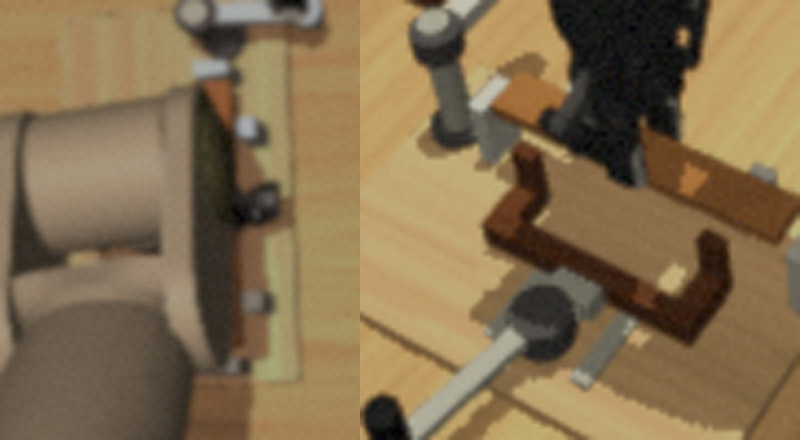

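The strip sits between the end posts (side-crop 490,95 and 795,260) and clear of the fence posts (top-crop 248,128 and 256,300). No force is felt. That was the last viewed picture, so I continue numerically and lower it in.

Emit:
drive_tool:
  offset:
    - [0,0,0.2]
    - [0,0,0.2]
    - [0,0,0.2]
    - [0,0,0.2]
    - [0,0,0.2]
    - [0,0,0.1]
    - [0,0,0.1]
    - [0,0,0]
    - [0,0,0]
    - [0,0,0]
  turn:
    - [0,0,0]
    - [0,0,0]
    - [0,0,0]
    - [0,0,0]
    - [0,0,0]
    - [0,0,0]
    - [0,0,0]
    - [0,0,0]
    - [0,0,0]
    - [0,0,0]
  hand: [0,0,0,0,0,0,0,0,0,0]

```text
time_s: 39.1
position: [0.5313, 0.1954, -0.0167]
tool_rot: [[0.999, 0.047, 0.0], [0.047, -0.999, 0.0], [0.0, -0.0, -1.0]]
ft_force: [-0.0, 0.0, -0.0]
grip_width: 0.0282
gripper_force: 49.6
```

Emit:
drive_tool:
  offset:
    - [0,0,0]
    - [0,0,0]
    - [0,0,0]
    - [0,0,-1]
    - [0,0,-1]
    - [0,0,-1]
    - [-0.09,0.925,0]
    - [-0.09,0.925,0]
    - [-0.09,0.925,0]
    - [-0.09,0.925,0]
  turn:
    - [0,0,0]
    - [0,0,0]
    - [0,0,0]
    - [0,0,0]
    - [0,0,0]
    - [0,0,0]
    - [0,0,0]
    - [0,0,0]
    - [0,0,0]
    - [0,0,0]
  hand: [0.55,0.55,0.55,0.55,0.55,0.55,0.55,0.55,0.55,0.55]

```text
time_s: 40.35
position: [0.5236, 0.0458, 0.1032]
tool_rot: [[0.999, 0.047, 0.0], [0.047, -0.999, -0.0], [0.0, 0.0, -1.0]]
ft_force: [0.1, 0.1, -0.3]
grip_width: 0.047
gripper_force: 0.0
```

Emit:
drive_tool:
  offset:
    - [-0.09,0.925,0]
    - [-0.09,0.925,0]
    - [-0.09,0.925,0]
    - [-0.09,0.925,0]
    - [-0.09,0.925,0]
    - [0,0,0]
    - [0,0,0]
    - [0,0,0]
    - [0,0,0]
    - [0,0,0]
  turn:
    - [0,0,0]
    - [0,0,0]
    - [0,0,0]
    - [0,0,0]
    - [0,0,0]
    - [0,0,0.85]
    - [0,0,0]
    - [0,0,0]
    - [0,0,0]
    - [0,0,0]
  hand: [0.6,0.6,0.6,0.6,0.6,0.6,0.6,0.6,0.6,0.6]

```text
time_s: 41.6
position: [0.5145, -0.1384, 0.1032]
tool_rot: [[0.999, -0.041, 0.0], [-0.041, -0.999, 0.0], [0.0, -0.0, -1.0]]
ft_force: [0.2, 0.0, -0.4]
grip_width: 0.0513
gripper_force: 0.0
```

```bash
cat > look.py <<'E'
from h import *
t=get_image("top");print(observe()["position"])
for r in strips(t):print(r)
# strip in the pocket: brown pixels away from the jaw, in jig mm
import sys
n=int(sys.argv[1]);z=.012+.012*n
a=np.radians(2.7);R=np.array([[np.cos(a),-np.sin(a)],[np.sin(a),np.cos(a)]])
m=cv2.inRange(cv2.cvtColor(t,cv2.COLOR_BGR2HSV),(0,110,40),(13,255,220))
y,x=np.nonzero(m);P=(plane("top",np.c_[x,y],z)[:,:2]-[.5312,.1955])@R*1000
for lo,hi in((-104,-78),(-52,-20),(-20,20),(20,52),(78,104)):
    q=P[(P[:,0]>lo)&(P[:,0]<hi)&(abs(P[:,1])<32)]
    if len(q):print(lo,hi,len(q),"y",np.percentile(q[:,1],[3,50,97]).round(1))
q=P[(abs(P[:,1])<10)&(abs(P[:,0])<130)];print("x",np.percentile(q[:,0],[1,99]) if len(q) else None)
E
python3 look.py 1
```

```text
[ 0.51451076 -0.13851555  0.10315243]
((313.5, 213.5), array([ 485. , -252.6]), array([ 27.4, 193.1]), np.float32(-1.5))
((150.95211791992188, 199.98924255371094), array([534.2, 248.8]), array([ 35.1, 148.5]), np.float32(2.1))
((167.63442993164062, 199.99484252929688), array([533.7, 196.6]), array([ 27.5, 194.7]), np.float32(2.7))
((354.5205078125, 194.7254180908203), array([ 541. , -379.1]), array([ 31.1, 195.1]), np.float32(2.9))
((205.9702911376953, 119.2029800415039), array([787.2,  77.4]), array([ 26.5, 108.4]), np.float32(-85.4))
-104 -78 49 y [-12.1  -2.3   9.7]
-52 -20 92 y [-13.9  -1.3  11. ]
-20 20 108 y [-14.1  -2.3   9.8]
20 52 84 y [-13.7  -1.4  11. ]
78 104 51 y [-12.6  -0.    9.6]
x [-94.455092    96.81005863]
```

The first strip lies in the pocket, centred to about 1 mm. The next strip is under the tool.

Emit:
drive_tool:
  offset:
    - [0,0,0.8]
    - [0,0,0.8]
    - [0,0,0.8]
    - [0,0,0.7]
    - [0,0,0.1]
    - [0,0,0.13]
    - [0,0,0]
    - [0,0,0]
    - [0,0,0]
    - [0,0,0]
  turn:
    - [0,0,0]
    - [0,0,0]
    - [0,0,0]
    - [0,0,0]
    - [0,0,0]
    - [0,0,0]
    - [0,0,0]
    - [0,0,0]
    - [0,0,0]
    - [0,0,0]
  hand: [0.6,0.6,0.6,0.6,0.6,0.6,0.6,0,0,0]

```text
time_s: 42.9
position: [0.5149, -0.139, -0.0291]
tool_rot: [[0.999, -0.042, 0.001], [-0.042, -0.999, -0.001], [0.001, 0.001, -1.0]]
ft_force: [-0.5, -0.2, 4.4]
grip_width: 0.0285
gripper_force: 49.8
```

Emit:
drive_tool:
  offset:
    - [0,0,0]
    - [0,0,0]
    - [0,0,0]
    - [0,0,0]
    - [0,0,-0.8]
    - [0,0,-0.8]
    - [0,0,-0.8]
    - [0,0,-0.6]
    - [0,0,0]
    - [0,0,0]
  turn:
    - [0,0,0]
    - [0,0,0]
    - [0,0,0]
    - [0,0,0]
    - [0,0,0]
    - [0,0,0]
    - [0,0,0]
    - [0,0,0]
    - [0,0,0]
    - [0,0,0]
  hand: [0,0,0,0,0,0,0,0,0,0]

```text
time_s: 44.15
position: [0.514, -0.1385, 0.0891]
tool_rot: [[0.999, -0.042, -0.001], [-0.042, -0.999, 0.001], [-0.001, -0.001, -1.0]]
ft_force: [-0.1, -0.3, -0.7]
grip_width: 0.0283
gripper_force: 49.6
```

Emit:
drive_tool:
  offset:
    - [0,0,0]
    - [0.087,-0.925,0]
    - [0.087,-0.925,0]
    - [0.087,-0.925,0]
    - [0.087,-0.925,0]
    - [0.087,-0.925,0]
    - [0.087,-0.925,0]
    - [0.087,-0.925,0]
    - [0.087,-0.925,0]
    - [0.087,-0.925,0]
  turn:
    - [0,0,-0.85]
    - [0,0,0]
    - [0,0,0]
    - [0,0,0]
    - [0,0,0]
    - [0,0,0]
    - [0,0,0]
    - [0,0,0]
    - [0,0,0]
    - [0,0,0]
  hand: [0,0,0,0,0,0,0,0,0,0]

```text
time_s: 45.4
position: [0.5295, 0.1965, 0.0885]
tool_rot: [[0.999, 0.047, -0.002], [0.047, -0.999, -0.0], [-0.002, 0.0, -1.0]]
ft_force: [0.6, 0.3, -0.5]
grip_width: 0.0279
gripper_force: 49.6
```

Emit:
drive_tool:
  offset:
    - [0,0,0]
    - [0,0,0.5]
    - [0,0,0.5]
    - [0,0,0.2]
    - [0,0,0.2]
    - [0,0,0.1]
    - [0,0,0]
    - [0,0,0]
    - [0,0,0]
    - [0,0,0]
  turn:
    - [0,0,0]
    - [0,0,0]
    - [0,0,0]
    - [0,0,0]
    - [0,0,0]
    - [0,0,0]
    - [0,0,0]
    - [0,0,0]
    - [0,0,0]
    - [0,0,0]
  hand: [0,0,0,0,0,0,0,0,0,0]

```text
time_s: 46.65
position: [0.5302, 0.1954, 0.0301]
tool_rot: [[0.999, 0.047, 0.0], [0.047, -0.999, 0.0], [0.0, -0.0, -1.0]]
ft_force: [0.7, 1.0, -0.7]
grip_width: 0.0279
gripper_force: 49.6
```

Emit:
drive_tool:
  offset:
    - [0,0,0.2]
    - [0,0,0.2]
    - [0,0,0.2]
    - [0,0,0.2]
    - [0,0,0.07]
    - [0,0,0]
    - [0,0,0]
    - [0,0,0]
    - [0,0,0]
    - [0,0,0]
  turn:
    - [0,0,0]
    - [0,0,0]
    - [0,0,0]
    - [0,0,0]
    - [0,0,0]
    - [0,0,0]
    - [0,0,0]
    - [0,0,0]
    - [0,0,0]
    - [0,0,0]
  hand: [0,0,0,0,0,0,0.55,0.55,0.55,0.55]

```text
time_s: 47.9
position: [0.5301, 0.1954, -0.0049]
tool_rot: [[0.999, 0.047, 0.0], [0.047, -0.999, 0.0], [0.0, -0.0, -1.0]]
ft_force: [0.2, -0.6, -0.4]
grip_width: 0.047
gripper_force: 0.0
```

Emit:
drive_tool:
  offset:
    - [0,0,-1]
    - [0,0,-1]
    - [0,0,-1]
    - [-0.14,0.93,0]
    - [-0.14,0.93,0]
    - [-0.14,0.93,0]
    - [-0.14,0.93,0]
    - [-0.14,0.93,0]
    - [-0.14,0.93,0]
    - [-0.14,0.93,0]
  turn:
    - [0,0,0]
    - [0,0,0]
    - [0,0,0]
    - [0,0,0]
    - [0,0,0]
    - [0,0,0]
    - [0,0,0]
    - [0,0,0]
    - [0,0,0]
    - [0,0,0]
  hand: [0.55,0.55,0.55,0.55,0.55,0.55,0.6,0.6,0.6,0.6]

```text
time_s: 49.15
position: [0.5029, -0.0678, 0.1152]
tool_rot: [[0.999, 0.047, 0.0], [0.047, -0.999, -0.0], [0.0, 0.0, -1.0]]
ft_force: [0.2, 1.1, 0.7]
grip_width: 0.0513
gripper_force: 0.0
```

Emit:
drive_tool:
  offset:
    - [-0.13,0.92,0]
    - [-0.13,0.92,0]
    - [-0.13,0.92,0]
    - [-0.13,0.92,0]
    - [-0.13,0.92,0]
    - [0,0,0]
    - [0,0,0]
    - [0,0,0]
    - [0,0,0]
    - [0,0,0]
  turn:
    - [0,0,0]
    - [0,0,0]
    - [0,0,0]
    - [0,0,0]
    - [0,0,0]
    - [0,0,0.58]
    - [0,0,0]
    - [0,0,0]
    - [0,0,0]
    - [0,0,0]
  hand: [0.6,0.6,0.6,0.6,0.6,0.6,0.6,0.6,0.6,0.6]

```text
time_s: 50.4
position: [0.486, -0.2513, 0.1152]
tool_rot: [[1.0, -0.013, 0.0], [-0.013, -1.0, -0.0], [0.0, 0.0, -1.0]]
ft_force: [-0.5, -0.4, 0.3]
grip_width: 0.051
gripper_force: 0.0
```

```bash
python3 look.py 2
```

```text
[ 0.48594618 -0.25135931  0.11516978]
((150.88876342773438, 199.6048126220703), array([534.9, 249. ]), array([ 35.4, 146.7]), np.float32(2.0))
((167.1280975341797, 200.95823669433594), array([530.8, 198.3]), array([ 28.8, 200.7]), np.float32(2.6))
((352.9399719238281, 180.18963623046875), array([ 585.5, -376.1]), array([ 31.3, 106.4]), np.float32(2.0))
((206.0662078857422, 119.117919921875), array([787.4,  77.1]), array([ 27.5, 108.5]), np.float32(-85.0))
-104 -78 66 y [-14.5  -2.3  10. ]
-52 -20 96 y [-16.5  -3.8  10.8]
-20 20 118 y [-15.2  -2.6  10. ]
20 52 99 y [-16.3  -3.6  11. ]
78 104 51 y [-15.1  -2.5   9.7]
x [-98.30750184  94.7098002 ]
```

Emit:
drive_tool:
  offset:
    - [-0.02,0.02,0.9]
    - [0,0,0.9]
    - [0,0,0.8]
    - [0,0,0.7]
    - [0,0,0.2]
    - [0,0,0.1]
    - [0,0,0]
    - [0,0,0]
    - [0,0,0]
    - [0,0,0]
  turn:
    - [0,0,0]
    - [0,0,0]
    - [0,0,0]
    - [0,0,0]
    - [0,0,0]
    - [0,0,0]
    - [0,0,0]
    - [0,0,0]
    - [0,0,0]
    - [0,0,0]
  hand: [0.6,0.6,0.6,0.6,0.6,0.6,0.6,0,0,0]

```text
time_s: 51.7
position: [0.4854, -0.2527, -0.0278]
tool_rot: [[1.0, -0.014, 0.001], [-0.014, -1.0, -0.001], [0.001, 0.001, -1.0]]
ft_force: [-0.7, 0.5, 5.0]
grip_width: 0.028
gripper_force: 49.5
```

Emit:
drive_tool:
  offset:
    - [0,0,0]
    - [0,0,0]
    - [0,0,0]
    - [0,0,0]
    - [0,0,-0.8]
    - [0,0,-0.8]
    - [0,0,-0.8]
    - [0,0,-0.6]
    - [0,0,0]
    - [0,0,0]
  turn:
    - [0,0,0]
    - [0,0,0]
    - [0,0,0]
    - [0,0,0]
    - [0,0,0]
    - [0,0,0]
    - [0,0,0]
    - [0,0,0]
    - [0,0,0]
    - [0,0,0]
  hand: [0,0,0,0,0,0,0,0,0,0]

```text
time_s: 52.95
position: [0.4846, -0.252, 0.0903]
tool_rot: [[1.0, -0.014, -0.001], [-0.014, -1.0, 0.001], [-0.001, -0.001, -1.0]]
ft_force: [0.6, 0.1, -0.9]
grip_width: 0.0282
gripper_force: 49.7
```

Emit:
drive_tool:
  offset:
    - [0,0,0]
    - [0.14,-0.93,0]
    - [0.14,-0.93,0]
    - [0.14,-0.93,0]
    - [0.14,-0.93,0]
    - [0.14,-0.93,0]
    - [0.14,-0.93,0]
    - [0.14,-0.93,0]
    - [0.14,-0.93,0]
    - [0.14,-0.93,0]
  turn:
    - [0,0,-0.58]
    - [0,0,0]
    - [0,0,0]
    - [0,0,0]
    - [0,0,0]
    - [0,0,0]
    - [0,0,0]
    - [0,0,0]
    - [0,0,0]
    - [0,0,0]
  hand: [0,0,0,0,0,0,0,0,0,0]

```text
time_s: 54.2
position: [0.5191, 0.0857, 0.0899]
tool_rot: [[0.999, 0.047, -0.002], [0.047, -0.999, 0.0], [-0.002, -0.0, -1.0]]
ft_force: [0.1, -0.1, -0.3]
grip_width: 0.0281
gripper_force: 49.7
```

Emit:
drive_tool:
  offset:
    - [0.14,-0.93,0]
    - [0.14,-0.93,0]
    - [0.14,-0.93,0]
    - [0,0,0]
    - [0,0,0.5]
    - [0,0,0.5]
    - [0,0,0.3]
    - [0,0,0.2]
    - [0,0,0]
    - [0,0,0]
  turn:
    - [0,0,0]
    - [0,0,0]
    - [0,0,0]
    - [0,0,0]
    - [0,0,0]
    - [0,0,0]
    - [0,0,0]
    - [0,0,0]
    - [0,0,0]
    - [0,0,0]
  hand: [0,0,0,0,0,0,0,0,0,0]

```text
time_s: 55.45
position: [0.5316, 0.1967, 0.0317]
tool_rot: [[0.999, 0.047, 0.001], [0.047, -0.999, 0.0], [0.001, -0.0, -1.0]]
ft_force: [-0.1, -0.4, -0.6]
grip_width: 0.0284
gripper_force: 49.7
```

Emit:
drive_tool:
  offset:
    - [0,0,0.2]
    - [0,0,0.2]
    - [0,0,0.18]
    - [0,0,0]
    - [0,0,0]
    - [0,0,0]
    - [0,0,0]
    - [0,0,-1]
    - [0,0,-1]
    - [0,0,-0.8]
  turn:
    - [0,0,0]
    - [0,0,0]
    - [0,0,0]
    - [0,0,0]
    - [0,0,0]
    - [0,0,0]
    - [0,0,0]
    - [0,0,0]
    - [0,0,0]
    - [0,0,0]
  hand: [0,0,0,0,0.55,0.55,0.55,0.55,0.55,0.55]

```text
time_s: 56.7
position: [0.5314, 0.1967, 0.1215]
tool_rot: [[0.999, 0.047, 0.001], [0.047, -0.999, 0.0], [0.001, -0.0, -1.0]]
ft_force: [0.7, -0.7, 0.0]
grip_width: 0.0473
gripper_force: 0.0
```

Emit:
drive_tool:
  offset:
    - [-0.03,0.96,0]
    - [-0.03,0.96,0]
    - [-0.03,0.96,0]
    - [-0.03,0.96,0]
    - [-0.03,0.96,0]
    - [0,0,0]
    - [0,0,0]
    - [0,0,0]
    - [0,0,0]
    - [0,0,0]
  turn:
    - [0,0,0]
    - [0,0,0]
    - [0,0,0]
    - [0,0,0]
    - [0,0,0]
    - [0,0,0]
    - [0,0,0]
    - [0,0,0]
    - [0,0,0]
    - [0,0,0]
  hand: [0.55,0.55,0.55,0.6,0.6,0.6,0.6,0.6,0.6,0.6]

```text
time_s: 57.95
position: [0.5342, 0.0051, 0.1199]
tool_rot: [[0.999, 0.048, -0.0], [0.048, -0.999, 0.0], [-0.0, -0.0, -1.0]]
ft_force: [0.4, -0.3, -0.2]
grip_width: 0.0512
gripper_force: 0.0
```

```bash
python3 look.py 3
```

```text
[0.53423109 0.00494634 0.11992288]
((150.8712158203125, 199.6214141845703), array([534.9, 249.1]), array([ 34.5, 146.9]), np.float32(2.6))
((165.48684692382812, 200.4875030517578), array([532.3, 203.2]), array([ 37.5, 202.7]), np.float32(2.1))
((354.7090148925781, 195.2991943359375), array([ 538.9, -379.9]), array([ 30.3, 195.3]), np.float32(3.1))
((206.0238800048828, 119.20307159423828), array([787.2,  77.2]), array([ 27.1, 108.8]), np.float32(-84.3))
-104 -78 43 y [-4.9  3.8 10.3]
-52 -20 93 y [-13.6  -1.2  11.2]
-20 20 136 y [-17.6  -2.6  12.1]
20 52 107 y [-18.5  -3.4  11.8]
78 104 57 y [-15.8  -2.4  12.9]
x [-98.44549074  93.26433658]
```

Emit:
drive_tool:
  offset:
    - [-0.03,0.96,0]
    - [-0.03,0.96,0]
    - [-0.03,0.96,0]
    - [-0.03,0.96,0]
    - [-0.03,0.96,0]
    - [-0.03,0.96,0]
    - [-0.03,0.96,0]
    - [-0.03,0.96,0]
    - [-0.03,0.96,0]
    - [-0.03,0.97,0]
  turn:
    - [0,0,0]
    - [0,0,0]
    - [0,0,0]
    - [0,0,0]
    - [0,0,0]
    - [0,0,0]
    - [0,0,0]
    - [0,0,0]
    - [0,0,0]
    - [0,0,-0.08]
  hand: [0.6,0.6,0.6,0.6,0.6,0.6,0.6,0.6,0.6,0.6]

```text
time_s: 59.25
position: [0.5403, -0.381, 0.1198]
tool_rot: [[0.998, 0.056, -0.0], [0.056, -0.998, 0.0], [-0.0, -0.0, -1.0]]
ft_force: [0.6, 0.1, 1.1]
grip_width: 0.0512
gripper_force: 0.0
```

Emit:
drive_tool:
  offset:
    - [0,0,0]
    - [0,0,0.9]
    - [0,0,0.9]
    - [0,0,0.8]
    - [0,0,0.7]
    - [0,0,0.3]
    - [0,0,0.1]
    - [0,0,0]
    - [0,0,0]
    - [0,0,0]
  turn:
    - [0,0,0]
    - [0,0,0]
    - [0,0,0]
    - [0,0,0]
    - [0,0,0]
    - [0,0,0]
    - [0,0,0]
    - [0,0,0]
    - [0,0,0]
    - [0,0,0]
  hand: [0.6,0.6,0.6,0.6,0.6,0.6,0.6,0.6,0.6,0.6]

```text
time_s: 60.5
position: [0.5405, -0.3801, -0.0274]
tool_rot: [[0.998, 0.055, 0.001], [0.055, -0.998, -0.001], [0.001, 0.001, -1.0]]
ft_force: [0.8, 0.1, -0.3]
grip_width: 0.0514
gripper_force: 0.0
```

Emit:
drive_tool:
  offset:
    - [0,0,0]
    - [0,0,0]
    - [0,0,0]
    - [0,0,0]
    - [0,0,0]
    - [0,0,-0.8]
    - [0,0,-0.8]
    - [0,0,-0.8]
    - [0,0,-0.8]
    - [0,0,0]
  turn:
    - [0,0,0]
    - [0,0,0]
    - [0,0,0]
    - [0,0,0]
    - [0,0,0]
    - [0,0,0]
    - [0,0,0]
    - [0,0,0]
    - [0,0,0]
    - [0,0,0]
  hand: [0,0,0,0,0,0,0,0,0,0]

```text
time_s: 61.75
position: [0.5411, -0.3806, 0.102]
tool_rot: [[0.998, 0.055, 0.003], [0.055, -0.998, -0.003], [0.003, 0.003, -1.0]]
ft_force: [-0.9, -0.1, -0.7]
grip_width: 0.028
gripper_force: 49.5
```

```bash
cat >> look.py <<'E'
w=(abs(P[:,0])<112)&(abs(P[:,1])<36)
for x0 in range(-104,104,16):
    q=P[w&(P[:,0]>=x0)&(P[:,0]<x0+16)][:,1]
    print(x0+8,(q.min().round(1),q.max().round(1),len(q)) if len(q) else None,end=" ")
E
python3 look.py 3
```

```text
[ 0.54036625 -0.37995261  0.09996391]
((150.9432373046875, 200.05946350097656), array([533.7, 248.8]), array([ 35.1, 149.5]), np.float32(2.1))
((165.6419219970703, 200.53482055664062), array([532. , 202.9]), array([ 38.2, 203.3]), np.float32(2.1))
((205.9752960205078, 119.26117706298828), array([787. ,  77.4]), array([ 27., 109.]), np.float32(-85.2))
-104 -78 78 y [-17.2  -2.3  10.3]
-52 -20 109 y [-16.6  -3.7  11.2]
-20 20 139 y [-17.6  -2.4  12.5]
20 52 106 y [-18.2  -3.3  11.8]
78 104 59 y [-17.8  -2.5  12.9]
x [-98.76830166  93.41738019]
-96 (np.float64(-17.1), np.float64(10.4), 45) -80 (np.float64(-17.7), np.float64(12.8), 53) -64 (np.float64(-9.3), np.float64(33.4), 69) -48 (np.float64(-18.7), np.float64(11.8), 52) -32 (np.float64(-19.4), np.float64(11.1), 53) -16 (np.float64(-17.2), np.float64(10.6), 55) 0 (np.float64(-17.8), np.float64(13.1), 57) 16 (np.float64(-18.1), np.float64(12.4), 53) 32 (np.float64(-18.9), np.float64(11.9), 55) 48 (np.float64(-19.5), np.float64(14.0), 56) 64 (np.float64(-13.7), np.float64(35.2), 75) 80 (np.float64(-17.7), np.float64(31.6), 51) 96 (np.float64(-18.0), np.float64(12.7), 25)
```

Emit:
drive_tool:
  offset:
    - [0.03,-0.96,0]
    - [0.03,-0.96,0]
    - [0.03,-0.96,0]
    - [0.03,-0.96,0]
    - [0.03,-0.96,0]
    - [0.03,-0.96,0]
    - [0.03,-0.96,0]
    - [0.03,-0.96,0]
    - [0.03,-0.96,0]
    - [0.03,-0.96,0]
  turn:
    - [0,0,0.08]
    - [0,0,0]
    - [0,0,0]
    - [0,0,0]
    - [0,0,0]
    - [0,0,0]
    - [0,0,0]
    - [0,0,0]
    - [0,0,0]
    - [0,0,0]
  hand: [0,0,0,0,0,0,0,0,0,0]

```text
time_s: 63.05
position: [0.5329, 0.0056, 0.0982]
tool_rot: [[0.999, 0.047, -0.003], [0.047, -0.999, 0.001], [-0.003, -0.001, -1.0]]
ft_force: [-0.4, 0.3, -0.5]
grip_width: 0.0281
gripper_force: 49.5
```

Emit:
drive_tool:
  offset:
    - [0.03,-0.96,0]
    - [0.03,-0.96,0]
    - [0.03,-0.96,0]
    - [0.03,-0.96,0]
    - [0.03,-0.98,0]
    - [0,0,0]
    - [0,0,0.5]
    - [0,0,0.5]
    - [0,0,0]
    - [0,0,0]
  turn:
    - [0,0,0]
    - [0,0,0]
    - [0,0,0]
    - [0,0,0]
    - [0,0,0]
    - [0,0,0]
    - [0,0,0]
    - [0,0,0]
    - [0,0,0]
    - [0,0,0]
  hand: [0,0,0,0,0,0,0,0,0,0]

```text
time_s: 64.3
position: [0.5311, 0.1966, 0.0601]
tool_rot: [[0.999, 0.046, -0.0], [0.046, -0.999, -0.0], [-0.0, 0.0, -1.0]]
ft_force: [0.3, 0.8, -0.4]
grip_width: 0.0281
gripper_force: 49.6
```

Emit:
drive_tool:
  offset:
    - [0,0,0.3]
    - [0,0,0.2]
    - [0,0,0.18]
    - [0,0,0]
    - [0,0,0]
    - [0,0,0]
    - [0,0,0]
    - [0,0,0]
    - [0,0,0]
    - [0,0,0]
  turn:
    - [0,0,0]
    - [0,0,0]
    - [0,0,0]
    - [0,0,0]
    - [0,0,0]
    - [0,0,0]
    - [0,0,0]
    - [0,0,0]
    - [0,0,0]
    - [0,0,0]
  hand: [0,0,0,0,0,0,0,0,0,0]

```text
time_s: 65.55
position: [0.5309, 0.1971, 0.0327]
tool_rot: [[0.999, 0.047, 0.0], [0.047, -0.999, 0.0], [0.0, -0.0, -1.0]]
ft_force: [-0.1, -0.1, 0.5]
grip_width: 0.028
gripper_force: 49.6
```

Emit:
drive_tool:
  offset:
    - [0,0,0.15]
    - [0,0,0.15]
    - [0,0,0]
    - [0,0,0]
    - [0,0,0]
    - [0,0,0]
    - [0,0,0]
    - [0,0,-0.8]
    - [0,0,-0.9]
    - [0,0,-0.9]
  turn:
    - [0,0,0]
    - [0,0,0]
    - [0,0,0]
    - [0,0,0]
    - [0,0,0]
    - [0,0,0]
    - [0,0,0]
    - [0,0,0]
    - [0,0,0]
    - [0,0,0]
  hand: [0,0,0,0,0.55,0.55,0.55,0.55,0.55,0.55]

```text
time_s: 66.8
position: [0.5307, 0.1971, 0.1258]
tool_rot: [[0.999, 0.047, -0.0], [0.047, -0.999, -0.0], [-0.0, 0.0, -1.0]]
ft_force: [0.6, 0.8, -1.2]
grip_width: 0.0467
gripper_force: 0.0
```

Emit:
drive_tool:
  offset:
    - [0.2,-0.88,0]
    - [0.2,-0.88,0]
    - [0.2,-0.88,0]
    - [0.2,-0.88,0]
    - [0.2,-0.88,0]
    - [0.2,-0.88,0]
    - [0,0,0]
    - [0,0,0]
    - [0,0,0]
    - [0,0,0]
  turn:
    - [0,0,0]
    - [0,0,0]
    - [0,0,0]
    - [0,0,0]
    - [0,0,0]
    - [0,0,0]
    - [0,0,-0.91]
    - [0,0,-0.91]
    - [0,0,-0.91]
    - [0,0,-0.91]
  hand: [0,0,0,0,0,0,0,0,0,0]

```text
time_s: 68.05
position: [0.5688, 0.4103, 0.1245]
tool_rot: [[0.908, 0.418, -0.0], [0.418, -0.908, -0.0], [-0.0, 0.0, -1.0]]
ft_force: [-0.7, 0.2, -0.6]
grip_width: 0.0
gripper_force: 0.0
```

Emit:
drive_tool:
  offset:
    - [0,0,0]
    - [0,0,0]
    - [0,0,0]
    - [0,0,0]
    - [0,0,0]
    - [0,0,0]
    - [0,0,0]
    - [0,0,0]
    - [0,0,0]
    - [0,0,0]
  turn:
    - [0,0,-0.91]
    - [0,0,0]
    - [0,0,0]
    - [0,0,0]
    - [0,0,0]
    - [0,0,0]
    - [0,0,0]
    - [0,0,0]
    - [0,0,0]
    - [0,0,0]
  hand: [0,0,0,0,0,0,0,0,0,0]

```text
time_s: 69.3
position: [0.5689, 0.4103, 0.1247]
tool_rot: [[0.866, 0.5, -0.0], [0.5, -0.866, 0.0], [0.0, -0.0, -1.0]]
ft_force: [1.2, 0.5, -0.7]
grip_width: -0.0003
gripper_force: 0.0
```

```bash
python3 look.py 4; python3 - <<'E'
from h import *
s=get_image("side");t=get_image("top")
d=cv2.inRange(s[200:384,100:300],(0,0,0),(45,45,45))
for x in sorted(cv2.connectedComponentsWithStats(d)[2].tolist(),key=lambda r:-r[4])[1:6]:print(x[0]+100,x[1]+200,x[2:])
E
```

```text
[0.56889615 0.41029662 0.12469459]
((158.56747436523438, 199.6983184814453), array([534.4, 225.1]), array([ 81.8, 209.9]), np.float32(2.3))
((206.01486206054688, 119.14852905273438), array([787.3,  77.3]), array([ 28.1, 108.7]), np.float32(-85.4))
-104 -78 86 y [-19.9  -4.8  10.2]
-52 -20 121 y [-19.2  -3.9  11.3]
-20 20 153 y [-20.3  -4.7  12.7]
20 52 123 y [-19.8  -3.6  11.7]
78 104 76 y [-19.6  -2.3  12.8]
x [-99.04524732  97.41879153]
-96 (np.float64(-19.9), np.float64(10.4), 46) -80 (np.float64(-20.2), np.float64(12.9), 61) -64 (np.float64(-12.0), np.float64(36.0), 79) -48 (np.float64(-21.7), np.float64(11.8), 57) -32 (np.float64(-21.8), np.float64(11.2), 62) -16 (np.float64(-19.8), np.float64(13.4), 59) 0 (np.float64(-20.5), np.float64(13.0), 62) 16 (np.float64(-21.1), np.float64(12.5), 63) 32 (np.float64(-21.6), np.float64(12.0), 62) 48 (np.float64(-19.2), np.float64(26.0), 60) 64 (np.float64(-16.3), np.float64(35.1), 82) 80 (np.float64(-20.4), np.float64(13.3), 58) 96 (np.float64(-20.6), np.float64(12.8), 36) 100 263 [27, 46, 1017]
141 325 [11, 16, 112]
178 309 [10, 8, 37]
273 280 [11, 7, 25]
286 285 [14, 5, 22]
```

All four strips are stacked in the pocket. Now I close the lever, with the tool face following the knob's arc.

Emit:
drive_tool:
  offset:
    - [0,0,0.84]
    - [0,0,0.84]
    - [0,0,0.84]
    - [0,0,0]
    - [-0.17,0,0]
    - [-0.17,0,0]
    - [-0.23,-0.14,0]
    - [-0.23,-0.14,0]
    - [-0.25,-0.08,0]
    - [-0.25,-0.08,0]
  turn:
    - [0,0,0]
    - [0,0,0]
    - [0,0,0]
    - [0,0,0]
    - [0,0,0]
    - [0,0,0]
    - [0,0,0]
    - [0,0,0]
    - [0,0,0]
    - [0,0,0]
  hand: [0,0,0,0,0,0,0,0,0,0]

```text
time_s: 70.7
position: [0.5157, 0.4007, 0.0263]
tool_rot: [[0.866, 0.5, 0.005], [0.5, -0.866, 0.003], [0.006, -0.001, -1.0]]
ft_force: [2.3, 3.2, 2.3]
grip_width: 0.0003
gripper_force: 1.8
```

Emit:
drive_tool:
  offset:
    - [-0.26,-0.03,0]
    - [-0.26,-0.03,0]
    - [-0.26,0.02,0]
    - [-0.26,0.02,0]
    - [-0.25,0.08,0]
    - [-0.25,0.08,0]
    - [-0.23,0.13,0]
    - [-0.23,0.13,0]
    - [-0.2,0.17,0]
    - [-0.2,0.17,0]
  turn:
    - [0,0,0]
    - [0,0,0]
    - [0,0,0]
    - [0,0,0]
    - [0,0,0]
    - [0,0,0]
    - [0,0,0]
    - [0,0,0]
    - [0,0,0]
    - [0,0,0]
  hand: [0,0,0,0,0,0,0,0,0,0]

```text
time_s: 71.95
position: [0.4464, 0.3251, 0.0239]
tool_rot: [[0.866, 0.5, -0.0], [0.5, -0.866, -0.0], [-0.0, 0.0, -1.0]]
ft_force: [0.2, 0.3, 1.2]
grip_width: 0.0002
gripper_force: 0.0
```

Emit:
drive_tool:
  offset:
    - [0,0,0]
    - [0,0,0]
    - [0,0,0]
    - [0,0,0]
    - [0,0,-1]
    - [0,0,-1]
    - [0,0,-1]
    - [0,0,-1]
    - [0,0,0]
    - [0,0,0]
  turn:
    - [0,0,0]
    - [0,0,0]
    - [0,0,0]
    - [0,0,0]
    - [0,0,0]
    - [0,0,0]
    - [0,0,0]
    - [0,0,0]
    - [0,0,0]
    - [0,0,0]
  hand: [0,0,0,0,0,0,0,0,0,0]

```text
time_s: 73.2
position: [0.4463, 0.3258, 0.183]
tool_rot: [[0.866, 0.5, -0.001], [0.5, -0.866, -0.001], [-0.001, -0.0, -1.0]]
ft_force: [0.1, 0.1, -0.1]
grip_width: 0.0001
gripper_force: 0.0
```

```bash
python3 look.py 4; python3 - <<'E'
from h import *
s=get_image("side")
d=cv2.inRange(s[200:384,100:300],(0,0,0),(45,45,45))
for x in sorted(cv2.connectedComponentsWithStats(d)[2].tolist(),key=lambda r:-r[4])[1:6]:print(x[0]+100,x[1]+200,x[2:])
E
```

```text
[0.44612844 0.32573018 0.18263607]
((159.69679260253906, 199.62600708007812), array([534.8, 221.4]), array([ 73.6, 209.7]), np.float32(1.6))
((205.969482421875, 119.22561645507812), array([787.1,  77.4]), array([ 27.2, 108.5]), np.float32(-84.7))
-104 -78 87 y [-19.9  -5.1  10. ]
-52 -20 109 y [-19.1  -4.3   8.4]
-20 20 142 y [-20.5  -5.2  10. ]
20 52 114 y [-21.4  -6.1   8.7]
78 104 75 y [-20.5  -5.2   9.8]
x [-99.04886121  97.22528441]
-96 (np.float64(-19.9), np.float64(10.3), 48) -80 (np.float64(-20.2), np.float64(12.5), 59) -64 (np.float64(-12.0), np.float64(36.0), 83) -48 (np.float64(-21.3), np.float64(8.8), 52) -32 (np.float64(-19.3), np.float64(8.2), 55) -16 (np.float64(-19.8), np.float64(10.6), 55) 0 (np.float64(-20.5), np.float64(33.9), 57) 16 (np.float64(-21.0), np.float64(9.5), 59) 32 (np.float64(-21.7), np.float64(36.0), 62) 48 (np.float64(-22.3), np.float64(35.2), 58) 64 (np.float64(-16.3), np.float64(35.1), 85) 80 (np.float64(-23.3), np.float64(10.3), 57) 96 (np.float64(-20.6), np.float64(9.7), 36) 153 231 [49, 57, 1319]
139 215 [38, 13, 107]
211 313 [8, 16, 96]
200 298 [25, 11, 40]
176 312 [10, 4, 29]
```

The lever is shut: the knob is back at side (215,321) and the strips have slid to the fence. Next I re-measure the gauge knob and travel to it.

```bash
cat > gk.py <<'E'
from h import *
t=get_image("top");s=get_image("side")
def blobs(im,x0,x1,y0,y1,th=50):
    d=cv2.inRange(im[y0:y1,x0:x1],(0,0,0),(th,th,th));n,l,st,c=cv2.connectedComponentsWithStats(d)
    return [((c[i]+[x0,y0]).round(1).tolist(),st[i].tolist()) for i in range(1,n) if st[i][4]>25]
for c,st in blobs(t,140,215,125,185):print("top",c,st,plane("top",c,.165).round(4))
for c,st in blobs(s,130,215,185,290):print("side",c,st)
print(proj("side",[.6756,.1218,.165]))
E
python3 gk.py
```

```text
top [181.5, 142.5] [38, 13, 8, 9, 59] [[0.677  0.1235 0.165 ]]
top [164.8, 153.7] [20, 27, 11, 5, 43] [[0.6462 0.1699 0.165 ]]
side [158.9, 218.0] [2, 21, 51, 23, 488]
side [181.5, 252.1] [22, 46, 50, 57, 1346]
side [174.0, 283.5] [41, 92, 9, 13, 40]
[[175.09221589 205.86790019]]
```

Emit:
drive_tool:
  offset:
    - [0,0,-0.25]
    - [0,0,-0.25]
    - [0,0,0]
    - [0,0.96,0]
    - [0,0.96,0]
    - [0,0.96,0]
    - [0,0.96,0]
    - [0,0.96,0]
    - [0,0.96,0]
    - [0,0.96,0]
  turn:
    - [0,0,-0.98]
    - [0,0,-0.98]
    - [0,0,-0.99]
    - [0,0,0]
    - [0,0,0]
    - [0,0,0]
    - [0,0,0]
    - [0,0,0]
    - [0,0,0]
    - [0,0,0]
  hand: [0,0,0,0.55,0.55,0.55,0.55,0.55,0.55,0.55]

```text
time_s: 74.65
position: [0.6462, 0.144, 0.2031]
tool_rot: [[0.673, 0.739, -0.001], [0.739, -0.673, 0.0], [-0.001, -0.001, -1.0]]
ft_force: [-0.7, 0.6, 0.6]
grip_width: 0.0465
gripper_force: 0.0
```

Emit:
drive_tool:
  offset:
    - [0.11,0.92,0]
    - [0,0,0]
    - [0,0,0.5]
    - [0,0,0.5]
    - [0,0,0.3]
    - [0,0,0.2]
    - [0,0,0.2]
    - [0,0,0.2]
    - [0,0,0]
    - [0,0,0]
  turn:
    - [0,0,0]
    - [0,0,0]
    - [0,0,0]
    - [0,0,0]
    - [0,0,0]
    - [0,0,0]
    - [0,0,0]
    - [0,0,0]
    - [0,0,0]
    - [0,0,0]
  hand: [0.55,0.55,0.55,0.55,0.55,0.55,0.55,0.55,0.55,0.55]

```text
time_s: 75.9
position: [0.6759, 0.1235, 0.1283]
tool_rot: [[0.673, 0.74, 0.001], [0.74, -0.673, 0.0], [0.001, 0.001, -1.0]]
ft_force: [-0.1, -0.5, 0.6]
grip_width: 0.0473
gripper_force: 0.0
```

Emit:
drive_tool:
  offset:
    - [0,0,0.18]
    - [0,0,0.17]
    - [0,-0.12,0]
    - [0,-0.13,0]
    - [-0.15,-0.21,0]
    - [-0.14,-0.21,0]
    - [-0.09,-0.25,0]
    - [-0.09,-0.24,0]
    - [-0.02,-0.26,0]
    - [-0.02,-0.26,0]
  turn:
    - [0,0,0]
    - [0,0,0]
    - [0,0,0]
    - [0,0,0]
    - [0,0,0]
    - [0,0,0]
    - [0,0,0]
    - [0,0,0]
    - [0,0,0]
    - [0,0,0]
  hand: [0.55,0.55,0.55,0.55,0.55,0.55,0.55,0.55,0.55,0.55]

```text
time_s: 77.15
position: [0.6116, 0.1543, 0.114]
tool_rot: [[0.673, 0.74, 0.0], [0.74, -0.673, 0.0], [0.0, -0.0, -1.0]]
ft_force: [0.2, -1.1, 0.6]
grip_width: 0.0472
gripper_force: 0.5
```

Emit:
drive_tool:
  offset:
    - [0.04,-0.26,0]
    - [0.05,-0.25,0]
    - [0.11,-0.24,0]
    - [0.11,-0.23,0]
    - [0.13,-0.17,0]
    - [0.12,-0.12,0]
    - [0,0,0]
    - [0,0,0]
    - [0,0,0]
    - [0,0,0]
  turn:
    - [0,0,0]
    - [0,0,0]
    - [0,0,0]
    - [0,0,0]
    - [0,0,0]
    - [0,0,0]
    - [0,0,0]
    - [0,0,0]
    - [0,0,0]
    - [0,0,0]
  hand: [0.55,0.55,0.55,0.55,0.55,0.55,0.55,0.55,0.55,0.55]

```text
time_s: 78.4
position: [0.5898, 0.2042, 0.1139]
tool_rot: [[0.673, 0.739, 0.0], [0.739, -0.673, 0.0], [0.0, -0.0, -1.0]]
ft_force: [-0.2, -0.9, -0.2]
grip_width: 0.047
gripper_force: 0.0
```

```bash
python3 - <<'E'
from h import *
F=[]
for i in range(4):
    s=get_image("side");F.append(observe()["ft_force"])
o=observe();print(o["position"],np.mean(F,0))
E
```

```text
[0.58975794 0.20435132 0.11393768] [ 0.05382592 -0.11241021  0.15041947]
```

Emit:
drive_tool:
  offset:
    - [0.03,-0.03,0]
    - [0.03,-0.03,0]
    - [0,0,0]
    - [0,0,0]
    - [0,0,0]
    - [0,0,0]
    - [0,0,0]
    - [0,0,0]
    - [0,0,0]
    - [0,0,0]
  turn:
    - [0,0,0]
    - [0,0,0]
    - [0,0,0]
    - [0,0,0]
    - [0,0,0]
    - [0,0,0]
    - [0,0,0]
    - [0,0,0]
    - [0,0,0]
    - [0,0,0]
  hand: [0.55,0.55,0.55,0.55,0.55,0.55,0.55,0.55,0.55,0.55]

```text
time_s: 79.85
position: [0.5899, 0.2071, 0.114]
tool_rot: [[0.673, 0.739, 0.0], [0.739, -0.673, -0.001], [-0.0, 0.001, -1.0]]
ft_force: [1.8, -5.4, -0.3]
grip_width: 0.0472
gripper_force: 2.2
```

Emit:
drive_tool:
  offset:
    - [0.03,-0.03,0]
    - [0.03,-0.03,0]
    - [0,0,0]
    - [0,0,0]
    - [0,0,0]
    - [0,0,0]
    - [0,0,0]
    - [0,0,0]
    - [0,0,0]
    - [0,0,0]
  turn:
    - [0,0,0]
    - [0,0,0]
    - [0,0,0]
    - [0,0,0]
    - [0,0,0]
    - [0,0,0]
    - [0,0,0]
    - [0,0,0]
    - [0,0,0]
    - [0,0,0]
  hand: [0.55,0.55,0.55,0.55,0.55,0.55,0.55,0.55,0.55,0.55]

```text
time_s: 81.1
position: [0.5905, 0.2083, 0.114]
tool_rot: [[0.675, 0.738, 0.001], [0.738, -0.675, -0.005], [-0.002, 0.004, -1.0]]
ft_force: [3.3, -15.7, -0.4]
grip_width: 0.0471
gripper_force: 6.4
```

The gauge is against its stop. Unload, rise, shut the fingers and come down over the knob.

Emit:
drive_tool:
  offset:
    - [-0.1,0.1,0]
    - [0,0,0]
    - [0,0,-0.7]
    - [0,0,-0.7]
    - [0,0,-0.75]
    - [0,0.18,0]
    - [0,0,0]
    - [0,0,0]
    - [0,0,0.6]
    - [0,0,0.5]
  turn:
    - [0,0,0]
    - [0,0,0]
    - [0,0,0]
    - [0,0,0]
    - [0,0,0]
    - [0,0,0]
    - [0,0,0]
    - [0,0,0]
    - [0,0,0]
    - [0,0,0]
  hand: [0.55,0.55,0.55,0.55,0,0,0,0,0,0]

```text
time_s: 82.35
position: [0.5945, 0.2008, 0.1543]
tool_rot: [[0.673, 0.74, -0.002], [0.74, -0.673, -0.0], [-0.001, -0.001, -1.0]]
ft_force: [-0.1, 0.6, -0.3]
grip_width: 0.0001
gripper_force: 0.0
```

Emit:
drive_tool:
  offset:
    - [0,0,0.1]
    - [0,0,0.05]
    - [0,0,0.05]
    - [0,0,0.05]
    - [0,0,0]
    - [0,0,0]
    - [0,0,0]
    - [0,0,0]
    - [0,0,0]
    - [0,0,0]
  turn:
    - [0,0,0]
    - [0,0,0]
    - [0,0,0]
    - [0,0,0]
    - [0,0,0]
    - [0,0,0]
    - [0,0,0]
    - [0,0,0]
    - [0,0,0]
    - [0,0,0]
  hand: [0,0,0,0,0,0,0,0,0,0]

```text
time_s: 83.6
position: [0.595, 0.2007, 0.1459]
tool_rot: [[0.673, 0.74, 0.0], [0.74, -0.673, -0.0], [-0.0, 0.0, -1.0]]
ft_force: [-0.3, -0.4, 1.1]
grip_width: -0.0003
gripper_force: 0.0
```

```bash
python3 - <<'E'
from h import *
F=[]
for i in range(5):
    s=get_image("side");F.append(observe()["ft_force"])
o=observe();print(o["position"],np.mean(F,0))
E
```

```text
[0.59503411 0.20066589 0.14593459] [ 0.00473794  0.04512722 -0.10007372]
```

Emit:
drive_tool:
  offset:
    - [0,0,0.05]
    - [0,0,0.05]
    - [0,0,0.05]
    - [0,0,0.05]
    - [0,0,0.05]
    - [0,0,0.05]
    - [0,0,0]
    - [0,0,0]
    - [0,0,0]
    - [0,0,0]
  turn:
    - [0,0,0]
    - [0,0,0]
    - [0,0,0]
    - [0,0,0]
    - [0,0,0]
    - [0,0,0]
    - [0,0,0]
    - [0,0,0]
    - [0,0,0]
    - [0,0,0]
  hand: [0,0,0,0,0,0,0,0,0,0]

```text
time_s: 85.1
position: [0.595, 0.2007, 0.134]
tool_rot: [[0.673, 0.74, 0.0], [0.74, -0.673, 0.0], [0.0, 0.0, -1.0]]
ft_force: [-1.1, -1.0, 0.5]
grip_width: -0.0
gripper_force: 0.5
```

```bash
cat > f.py <<'E'
from h import *
F=[]
for i in range(5):
    s=get_image("side");F.append(observe()["ft_force"])
o=observe();print(o["position"],np.mean(F,0))
E
python3 f.py
```

```text
[0.59502946 0.20066714 0.13395412] [-0.28082337  0.2428084   0.93049296]
```

Emit:
drive_tool:
  offset:
    - [0,0,0.025]
    - [0,0,0.025]
    - [0,0,0]
    - [0,0,0]
    - [0,0,0]
    - [0,0,0]
    - [0,0,0]
    - [0,0,0]
    - [0,0,0]
    - [0,0,0]
  turn:
    - [0,0,0]
    - [0,0,0]
    - [0,0,0]
    - [0,0,0]
    - [0,0,0]
    - [0,0,0]
    - [0,0,0]
    - [0,0,0]
    - [0,0,0]
    - [0,0,0]
  hand: [0,0,0,0,0,0,0,0,0,0]

```text
time_s: 86.6
position: [0.595, 0.2007, 0.1319]
tool_rot: [[0.673, 0.74, 0.0], [0.74, -0.673, 0.0], [0.0, -0.0, -1.0]]
ft_force: [0.1, 1.1, 1.4]
grip_width: 0.0002
gripper_force: 0.6
```

```bash
python3 f.py
```

```text
[0.59504567 0.20066674 0.13194755] [-0.19599081 -0.26937555  1.12834844]
```

Contact with the knob's spring, about 1 N. I continue in 2 mm steps.

Emit:
drive_tool:
  offset:
    - [0,0,0.025]
    - [0,0,0.025]
    - [0,0,0]
    - [0,0,0]
    - [0,0,0]
    - [0,0,0]
    - [0,0,0]
    - [0,0,0]
    - [0,0,0]
    - [0,0,0]
  turn:
    - [0,0,0]
    - [0,0,0]
    - [0,0,0]
    - [0,0,0]
    - [0,0,0]
    - [0,0,0]
    - [0,0,0]
    - [0,0,0]
    - [0,0,0]
    - [0,0,0]
  hand: [0,0,0,0,0,0,0,0,0,0]

```text
time_s: 88.1
position: [0.595, 0.2007, 0.1299]
tool_rot: [[0.673, 0.74, 0.0], [0.74, -0.673, 0.0], [0.0, 0.0, -1.0]]
ft_force: [0.2, 0.2, 1.2]
grip_width: -0.0002
gripper_force: 0.7
```

```bash
python3 f.py
```

```text
[0.59503565 0.20067544 0.12991874] [-0.43759259  0.09366374  1.36519022]
```

Emit:
drive_tool:
  offset:
    - [0,0,0.025]
    - [0,0,0.015]
    - [0,0,0]
    - [0,0,0]
    - [0,0,0]
    - [0,0,0]
    - [0,0,0]
    - [0,0,0]
    - [0,0,0]
    - [0,0,0]
  turn:
    - [0,0,0]
    - [0,0,0]
    - [0,0,0]
    - [0,0,0]
    - [0,0,0]
    - [0,0,0]
    - [0,0,0]
    - [0,0,0]
    - [0,0,0]
    - [0,0,0]
  hand: [0,0,0,0,0,0,0,0,0,0]

```text
time_s: 89.6
position: [0.595, 0.2006, 0.1283]
tool_rot: [[0.673, 0.74, 0.0], [0.74, -0.673, -0.0], [0.0, 0.0, -1.0]]
ft_force: [-1.1, 0.9, 0.8]
grip_width: -0.0001
gripper_force: 0.7
```

```bash
python3 f.py
```

```text
[0.59503786 0.20065956 0.12834057] [0.05515396 0.13607895 1.2780422 ]
```

Emit:
drive_tool:
  offset:
    - [0,0,0.025]
    - [0,0,0]
    - [0,0,0]
    - [0,0,0]
    - [0,0,0]
    - [0,0,0]
    - [0,0,0]
    - [0,0,0]
    - [0,0,0]
    - [0,0,0]
  turn:
    - [0,0,0]
    - [0,0,0]
    - [0,0,0]
    - [0,0,0]
    - [0,0,0]
    - [0,0,0]
    - [0,0,0]
    - [0,0,0]
    - [0,0,0]
    - [0,0,0]
  hand: [0,0,0,0,0,0,0,0,0,0]

```text
time_s: 91.1
position: [0.595, 0.2007, 0.1273]
tool_rot: [[0.673, 0.74, -0.0], [0.74, -0.673, 0.0], [-0.0, -0.0, -1.0]]
ft_force: [-0.3, 0.4, 1.1]
grip_width: 0.0
gripper_force: 0.7
```

Emit:
drive_tool:
  offset:
    - [0,0,0.025]
    - [0,0,0]
    - [0,0,0]
    - [0,0,0]
    - [0,0,0]
    - [0,0,0]
    - [0,0,0]
    - [0,0,0]
    - [0,0,0]
    - [0,0,0]
  turn:
    - [0,0,0]
    - [0,0,0]
    - [0,0,0]
    - [0,0,0]
    - [0,0,0]
    - [0,0,0]
    - [0,0,0]
    - [0,0,0]
    - [0,0,0]
    - [0,0,0]
  hand: [0,0,0,0,0,0,0,0,0,0]

```text
time_s: 92.35
position: [0.595, 0.2007, 0.1263]
tool_rot: [[0.673, 0.74, -0.0], [0.74, -0.673, -0.0], [-0.0, -0.0, -1.0]]
ft_force: [0.5, -0.1, 2.2]
grip_width: 0.0003
gripper_force: 0.8
```

Emit:
drive_tool:
  offset:
    - [0,0,0.025]
    - [0,0,0]
    - [0,0,0]
    - [0,0,0]
    - [0,0,0]
    - [0,0,0]
    - [0,0,0]
    - [0,0,0]
    - [0,0,0]
    - [0,0,0]
  turn:
    - [0,0,0]
    - [0,0,0]
    - [0,0,0]
    - [0,0,0]
    - [0,0,0]
    - [0,0,0]
    - [0,0,0]
    - [0,0,0]
    - [0,0,0]
    - [0,0,0]
  hand: [0,0,0,0,0,0,0,0,0,0]

```text
time_s: 93.6
position: [0.5951, 0.2007, 0.1263]
tool_rot: [[0.673, 0.74, 0.001], [0.74, -0.673, 0.0], [0.001, 0.001, -1.0]]
ft_force: [-2.4, -0.2, 8.0]
grip_width: -0.0003
gripper_force: 3.6
```

Emit:
drive_tool:
  offset:
    - [0,0,0.02]
    - [0,0,0]
    - [0,0,0]
    - [0,0,0]
    - [0,0,0]
    - [0,0,0]
    - [0,0,0]
    - [0,0,0]
    - [0,0,0]
    - [0,0,0]
  turn:
    - [0,0,0]
    - [0,0,0]
    - [0,0,0]
    - [0,0,0]
    - [0,0,0]
    - [0,0,0]
    - [0,0,0]
    - [0,0,0]
    - [0,0,0]
    - [0,0,0]
  hand: [0,0,0,0,0,0,0,0,0,0]

```text
time_s: 94.85
position: [0.5952, 0.2007, 0.1262]
tool_rot: [[0.673, 0.74, 0.002], [0.74, -0.673, 0.0], [0.001, 0.001, -1.0]]
ft_force: [-4.1, -0.5, 12.2]
grip_width: 0.0001
gripper_force: 5.9
```

The foot rests on the top strip after about 12 mm of travel, matching four strips, and was held for more than 2 s. Release, straddle the knob and swing back.

Emit:
drive_tool:
  offset:
    - [0,0,-0.05]
    - [0,0,-0.2]
    - [0,0,-0.3]
    - [0,0,-0.6]
    - [0,0,-0.75]
    - [0,0.05,0]
    - [0,0,0]
    - [0,0,0]
    - [0,0,0]
    - [0,0,0]
  turn:
    - [0,0,0]
    - [0,0,0]
    - [0,0,0]
    - [0,0,0]
    - [0,0,0]
    - [0,0,0]
    - [0,0,0]
    - [0,0,0]
    - [0,0,0]
    - [0,0,0]
  hand: [0,0,0,0,0,0.55,0.55,0.55,0.55,0.55]

```text
time_s: 96.1
position: [0.5964, 0.1993, 0.2002]
tool_rot: [[0.673, 0.74, -0.001], [0.74, -0.673, -0.0], [-0.0, -0.0, -1.0]]
ft_force: [0.3, -0.4, 0.1]
grip_width: 0.047
gripper_force: 0.0
```

Emit:
drive_tool:
  offset:
    - [0,0,0.5]
    - [0,0,0.5]
    - [0,0,0.3]
    - [0,0,0.3]
    - [0,0,0.3]
    - [0,0,0.25]
    - [0,0,0]
    - [0,0,0]
    - [0,0,0]
    - [0,0,0]
  turn:
    - [0,0,0]
    - [0,0,0]
    - [0,0,0]
    - [0,0,0]
    - [0,0,0]
    - [0,0,0]
    - [0,0,0]
    - [0,0,0]
    - [0,0,0]
    - [0,0,0]
  hand: [0.55,0.55,0.55,0.55,0.55,0.55,0.55,0.55,0.55,0.55]

```text
time_s: 97.35
position: [0.5966, 0.1994, 0.1148]
tool_rot: [[0.673, 0.74, 0.001], [0.74, -0.673, 0.0], [0.0, 0.0, -1.0]]
ft_force: [-0.3, -0.0, -0.5]
grip_width: 0.0466
gripper_force: 0.0
```

Emit:
drive_tool:
  offset:
    - [0,0.12,0]
    - [0,0.13,0]
    - [-0.14,0.17,0]
    - [-0.13,0.17,0]
    - [-0.11,0.23,0]
    - [-0.11,0.24,0]
    - [-0.05,0.25,0]
    - [-0.04,0.26,0]
    - [0.02,0.26,0]
    - [0.02,0.26,0]
  turn:
    - [0,0,0]
    - [0,0,0]
    - [0,0,0]
    - [0,0,0]
    - [0,0,0]
    - [0,0,0]
    - [0,0,0]
    - [0,0,0]
    - [0,0,0]
    - [0,0,0]
  hand: [0.55,0.55,0.55,0.55,0.55,0.55,0.55,0.55,0.55,0.55]

```text
time_s: 98.6
position: [0.6445, 0.1266, 0.1145]
tool_rot: [[0.673, 0.74, 0.0], [0.74, -0.673, -0.0], [0.0, 0.0, -1.0]]
ft_force: [-1.3, 0.1, 0.4]
grip_width: 0.0469
gripper_force: 0.5
```

Emit:
drive_tool:
  offset:
    - [0.09,0.25,0]
    - [0.09,0.24,0]
    - [0.12,0.17,0]
    - [0.11,0.18,0]
    - [0,0,0]
    - [0,-0.22,0]
    - [0,0,-0.7]
    - [0,0,-0.7]
    - [0,0,-0.7]
    - [0,0,0]
  turn:
    - [0,0,0]
    - [0,0,0]
    - [0,0,0]
    - [0,0,0]
    - [0,0,0]
    - [0,0,0]
    - [0,0,0]
    - [0,0,0]
    - [0,0,0]
    - [0,0,0]
  hand: [0.55,0.55,0.55,0.55,0.55,0.55,0.55,0.55,0.55,0.55]

```text
time_s: 99.85
position: [0.6735, 0.1231, 0.201]
tool_rot: [[0.673, 0.74, 0.005], [0.74, -0.673, 0.0], [0.003, 0.004, -1.0]]
ft_force: [-0.5, 0.3, -0.7]
grip_width: 0.0472
gripper_force: 0.0
```

Emit:
drive_tool:
  offset:
    - [-0.7,-0.7,-0.3]
    - [-0.7,-0.7,0]
    - [-0.9,0.2,0]
    - [-0.9,0.2,0]
    - [-0.9,0.2,0]
    - [-0.9,0.2,0]
    - [-0.9,0.2,0]
    - [0,0,0]
    - [0,0,0]
    - [0,0,0]
  turn:
    - [0,0,0]
    - [0,0,0]
    - [0,0,0]
    - [0,0,0]
    - [0,0,0]
    - [0,0,0]
    - [0,0,0]
    - [0,0,0]
    - [0,0,0]
    - [0,0,0]
  hand: [0.55,0.55,0.55,0.55,0.55,0.55,0.55,0.55,0.55,0.55]

```text
time_s: 101.1
position: [0.5026, -0.0404, 0.2101]
tool_rot: [[0.672, 0.74, -0.0], [0.74, -0.672, 0.0], [-0.0, -0.001, -1.0]]
ft_force: [0.1, -0.0, 0.3]
grip_width: 0.0468
gripper_force: 0.0
```

```bash
python3 gk.py; python3 look.py 4; python3 - <<'E'
from h import *
s=get_image("side")
d=cv2.inRange(s[290:384,100:300],(0,0,0),(45,45,45))
for x in sorted(cv2.connectedComponentsWithStats(d)[2].tolist(),key=lambda r:-r[4])[1:4]:print("lever?",x[0]+100,x[1]+290,x[2:])
a=cv2.imread("pics/top0.png").astype(int);b=get_image("top").astype(int)
df=np.abs(a-b).max(2)
for n,(x,y,w,h) in dict(glue=(385,160,40,35),hammer=(265,75,40,92),square=(180,75,50,52),decoy=(362,235,32,72)).items():print(n,(df[y:y+h,x:x+w]>40).mean().round(3))
E
```

```text
top [181.4, 144.8] [38, 16, 8, 8, 56] [[0.6705 0.1237 0.165 ]]
top [164.3, 154.1] [20, 27, 11, 6, 37] [[0.6451 0.1713 0.165 ]]
side [174.5, 208.1] [41, 18, 8, 11, 74]
side [162.8, 228.3] [26, 37, 14, 14, 34]
side [158.2, 246.5] [23, 58, 10, 7, 42]
side [180.8, 274.2] [47, 84, 8, 13, 55]
[[175.09221589 205.86790019]]
[ 0.50264928 -0.04067931  0.21030557]
((160.0, 199.5), array([535.1, 220.5]), array([ 74.8, 209.5]), np.float32(0.8))
((206.07925415039062, 119.21342468261719), array([787.1,  77.1]), array([ 27.2, 108.5]), np.float32(-84.7))
-104 -78 86 y [-19.9  -5.   10.1]
-52 -20 110 y [-19.   -4.2   8.5]
-20 20 144 y [-20.7  -5.2  10. ]
20 52 113 y [-21.2  -6.1   8.7]
78 104 74 y [-19.8  -3.9   9.8]
x [-98.68561874  98.46687213]
-96 (np.float64(-19.9), np.float64(10.4), 47) -80 (np.float64(-20.2), np.float64(12.5), 59) -64 (np.float64(-12.0), np.float64(36.0), 82) -48 (np.float64(-18.7), np.float64(8.8), 51) -32 (np.float64(-19.3), np.float64(11.0), 57) -16 (np.float64(-22.8), np.float64(10.6), 57) 0 (np.float64(-20.5), np.float64(10.0), 56) 16 (np.float64(-21.1), np.float64(33.6), 61) 32 (np.float64(-21.7), np.float64(36.0), 60) 48 (np.float64(-21.9), np.float64(35.5), 59) 64 (np.float64(-16.3), np.float64(35.1), 86) 80 (np.float64(-20.5), np.float64(10.3), 56) 96 (np.float64(-17.7), np.float64(9.7), 36) lever? 211 313 [8, 16, 94]
lever? 176 312 [10, 4, 30]
lever? 219 290 [7, 6, 24]
glue 0.0
hammer 0.0
square 0.0
decoy 0.459
```

```bash
python3 - <<'E'
from h import *
for n,im in(("start",cv2.imread("pics/top0.png")),("now",get_image("top"))):
    m=cv2.inRange(cv2.cvtColor(im,cv2.COLOR_BGR2HSV),(80,100,60),(100,255,255));print(n,np.argwhere(m).mean(0)[::-1],m.sum()//255)
print(env.close_job())
E
```

```text
start [378.08557047 271.59060403] 596
now [378.00821018 271.73070608] 609
the job is handed in; nothing more can be done
None
```

The job is handed in. All four strips are stacked and clamped, the gauge foot was pressed onto the top strip, held and released, the gauge is swung back aside, and the glue bottle, hammer and try square did not move.

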